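# Right the dropper bottles and close the rack with its hold-down plate

### The arm

A 6-joint arm with a two-finger parallel gripper is mounted at the origin on the work surface. World frame = base frame: x ahead of the robot, y to its left, z up, the work surface at z = 0. Lengths are in m, angles in rad, forces in N, time in s.
With the tool pointing down it reaches from about 0.25 to 0.725 m from the base axis. Payload 4 kg.
Tool frame: the origin (TCP) lies on the front face of the gripper's body, between the roots of the fingers; the fingertips stand 73 mm ahead of it and the grasp point (between the pads) lies bot.tcp_to_grasp ahead of it (bot.tcp_to_grasp is the distance from the TCP to the grasp point, in m); z points along the fingers, y is the line along which they close (so a half turn about z gives the same grasp; the last joint's range is limited). The gripper opens to 85 mm and grips with 20 to 120 N. Pads are 22 mm wide; open, the fingers measure 114 mm over their backs; the gripper's body (76 mm by 85 mm) begins 54 mm behind the grasp point. The pads swing forward as they close: fully open they stand 13 mm farther back than shut.
Start: joints at [-1.29, 0.241, 0.005, 1.335, 0, 1.571], TCP at [0.139, -0.48, 0.304] pointing down, gripper open.
Joint ranges: [-2.72, 2.72], [-1.05, 1.87], [-1.09, 1.28], [-1.99, 2.15], [-1.42, 1.44], [-3.14, 3.14]. Speed limits (rad/s): [2.79, 2.79, 3.14, 3.14, 3.14, 3.14].

### API

Orientations are given as a unit quaternion [x, y, z, w].
In Python, from workcell import bot gives the robot as it stands.
- The arm moves only by the shell command python3 -m jog 'ROWS' [OPENING]. ROWS is JSON, one flat list of numbers, 6 for each row, row after row: the shift along the world's x, y, z scaled (see below), then the turn, a rotation vector about the world's x, y, z scaled (see below). In form: [tx, ty, tz, wx, wy, wz, tx, ty, tz, wx, wy, wz, ...]. A call has 1 to 10 rows; each row is the pose to reach, as a shift and turn from the pose commanded when the call began; what a row does not reach only later rows make up. The controller multiplies each number of a shift by 800 mm and each number of a turn by 2 rad. A row lasts 1/12 s, in which the tool goes at most 41.7 mm and 7.16 degrees, less where a joint would pass 70% of its speed; a pose out of reach is approached as far as the arm can. A call with a number of a shift or a turn outside -1 to 1 is refused whole. A call with a gripper value outside its range is refused whole. OPENING is the opening, from -1 (shut) to 1 (fully open), set as the call begins (- or left out, the last holds). The fingers move at their own pace and stop on an object; the grip force is fixed at half the most. Time passes only in rows, so rows that repeat a pose let the fingers close. It gives the time, the measured TCP pose, the force, the opening and the grip force at its end, in the units of the state.
- bot.get_obs(): the state, without advancing time (a new reading comes with each control period).
- bot.camera(name): name is "scene" or "top"; returns (picture, depth): 480x640x3 uint8, red, green, blue; 480x640 float32, m along the optical axis (not along the pixel's ray), 0 where there is no reading.
- bot.calibration(name): a dict with "intrinsics" (3x3 intrinsics, pixels), "pose" (4x4, takes a point from camera to world coordinates). Camera axes: x right, y up, looking along -z (the intrinsics and any distortion apply to the point x, -y, -z); pixel columns grow to the right and rows downward; lengths in m; the calibration is good to about 2 mm. A picture is of the moment at which its call begins. calibration takes no time and is no camera call.
- bot.job_done(): hands the job in; it is judged then, once.
Trained networks look in the newest picture that a camera, given by its name, has taken for a name from the list of things; names that differ only in an ending like _2 or _b are one class to them, and where a whole thing is asked for, a point or a joint stands for the part that bears it (a point fixed in the world has none). Each returns a list of dicts, best first, with "confidence" (0 to 1); they miss things now and then, are a little off and sometimes report something else, mostly with a low value. They report only what shows in the picture. A call takes as long as a camera call. They do not tell look-alikes from the thing itself.
- bot.find_in(label, camera): "at" ([x, y, z] in m, in the coordinates of the camera as it stood for that picture, good to about 4 mm: the middle of the surface that is visible of it).
- bot.tip_of(label, camera): "at" ([x, y, z] in m, in the coordinates of the camera as it stood for that picture, good to about 4 mm: a listed point, or the origin of a listed thing).
The state is a dict: "clock": time; "joint_pos": joint angles; "joint_vel": joint speeds; "tau": joint torques, N m; "eef_pos": TCP position; "tool_rot": TCP orientation; "ft_force": force on the tool from outside, world axes, zero at the start; "ft_torque": the same for the moment, N m; "grip_width": finger opening in m; "grasp_force": force on a finger pad.
Only numpy, scipy, OpenCV 4.12 (cv2) and the standard library are available. Lean on these libraries where they do the work, as an engineer would, in place of code of your own. Each camera call takes 0.05 s, during which the arm holds its last target. There are 200 camera calls.

### The job

Some dropper bottles have toppled over on the detailing shelf beside their closed rack. Lift the red hold-down plate off the rack by its handle and lay it flat on the black rubber mat, then stand every toppled bottle upright on the deck of the rack and let go. Last, lower the plate slowly and level down both guide pins again until it sits fully home on the two posts above the bottles; leave the spray nozzle and the green wheel wedge where they are.

Things in the scene. Friction and masses are not known exactly. Their poses are not given: they have to be found in the camera images.
- rack: Bottle rack fixed to the shelf. Black deck 140 (x) by 310 mm (y), its flat top 16 mm above the shelf, marked with three blue squares. At y = -135 and +135 mm, x = 0: dark posts 18 mm thick, shoulders 114 mm above the shelf, each topped by a steel guide pin 12 mm thick, 44 mm long, its last 14 mm tapering to 5 mm. Origin: centre of the underside; x roughly away from the robot, y along the posts, z up.
- bay1 (a point): Middle of the first blue square, on the deck top, at y = -66 mm of the rack
- bay2 (a point): Middle of the second blue square, on the deck top, at the rack's centre
- bay3 (a point): Middle of the third blue square, on the deck top, at y = +66 mm of the rack
- pin1 (a point): Tip of the guide pin at the rack's y = -135 mm
- pin2 (a point): Tip of the guide pin at the rack's y = +135 mm
- plate: Loose red hold-down plate, 90 (x) by 310 mm (y), 10 mm thick, 0.25 to 0.5 kg, at first home on the rack. 16 mm through holes at y = -135 and +135 mm. On top a black bridge handle: bar 16 mm wide (x), 90 long (y), 16 high, its middle 46 mm above the underside, on a leg at each end. Origin: centre of the underside; home, this is on the rack axis 114 mm above the shelf. Alike either way round.
- mat: Black rubber mat fixed flat on the shelf, 120 (x) by 340 mm (y), 3 mm thick, where the plate is laid while the rack is filled. Origin: centre of the underside.
- plate_handle (a point): Middle of the handle bar, 46 mm above the plate's underside
- plate_hole1 (a point): Centre of the hole at the plate's y = -135 mm, at the underside
- plate_hole2 (a point): Centre of the hole at the plate's y = +135 mm, at the underside
- bottle1: Toppled closed dropper bottle: square amber glass body 36 x 36 x 56 mm, black collar 23 mm across, rubber bulb; 92 mm long, 0.08 to 0.17 kg. Lies on a flat glass side, collar and bulb clear of the surface; does not roll. Origin: on its long axis, in the middle of the glass, 28 mm from the base face. Own x axis: from base to bulb (up when standing); y, z square to the sides. May be absent.
- bottle2: Toppled closed dropper bottle: square amber glass body 36 x 36 x 56 mm, black collar 23 mm across, rubber bulb; 92 mm long, 0.08 to 0.17 kg. Lies on a flat glass side, collar and bulb clear of the surface; does not roll. Origin: on its long axis, in the middle of the glass, 28 mm from the base face. Own x axis: from base to bulb (up when standing); y, z square to the sides. May be absent.
- bottle3: Toppled closed dropper bottle: square amber glass body 36 x 36 x 56 mm, black collar 23 mm across, rubber bulb; 92 mm long, 0.08 to 0.17 kg. Lies on a flat glass side, collar and bulb clear of the surface; does not roll. Origin: on its long axis, in the middle of the glass, 28 mm from the base face. Own x axis: from base to bulb (up when standing); y, z square to the sides. May be absent.
- nozzle: Bystander: stainless steel spray nozzle about 80 mm long, 26 mm thick, lying on the shelf; origin under its middle. Leave alone.
- wedge: Bystander: green silicone wheel wedge, 90 x 50 mm, about 40 mm high; origin under its middle. Leave alone.
Things that resemble listed ones, but are neither listed nor needed, are in the scene too. What is shaped like the bottle1 but purple is not meant. Leave any purple look-alike of the bottle2 alone.

How it is judged:
On the way, in this order (a step that is already met when the one before it is completed fails the run):
1. the plate lies flat on the rubber mat, let go (horizontal distance between plate and mat below 0.06 m and height (world z) of plate below 0.01 m and angle between plate's own z axis and vertical below 0.06 rad and contact force between the fingers and plate below 0.1 N and linear speed of plate below 0.02 m/s), for 0.2 s.
2. every bottle stands upright on the rack's deck, let go (angle between each of bottle1, bottle2, bottle3's own x axis and vertical below 0.1 rad and x of bottle1 in the frame of rack between -0.062 and 0.062 m and y of bottle1 in the frame of rack between -0.137 and 0.137 m and z of bottle1 in the frame of rack between 0.04 and 0.048 m and contact force between the fingers and bottle1 below 0.1 N and linear speed of each of bottle1, bottle2, bottle3 below 0.02 m/s and x of bottle2 in the frame of rack between -0.062 and 0.062 m and y of bottle2 in the frame of rack between -0.137 and 0.137 m and z of bottle2 in the frame of rack between 0.04 and 0.048 m and contact force between the fingers and bottle2 below 0.1 N and x of bottle3 in the frame of rack between -0.062 and 0.062 m and y of bottle3 in the frame of rack between -0.137 and 0.137 m and z of bottle3 in the frame of rack between 0.04 and 0.048 m and contact force between the fingers and bottle3 below 0.1 N), for 0.2 s.
3. the plate is on both guide pins, level, on its way down (5 to 32 mm above home) (z of plate in the frame of rack between 0.119 and 0.146 m and angle between plate's own z axis and vertical below 0.08 rad and horizontal distance between plate and rack below 0.006 m and angle between the y axis of plate and the y axis of rack, either way round below 0.05 rad), for 0.15 s.
4. the plate is fully home on both posts, level (z of plate in the frame of rack between 0.111 and 0.117 m and angle between plate's own z axis and vertical below 0.025 rad and horizontal distance between plate and rack below 0.006 m and angle between the y axis of plate and the y axis of rack, either way round below 0.05 rad), for 0.2 s.
At the end, for the whole second after the job is handed in: Every bottle present stands upright (within 0.1 rad) on the rack's deck (axis within 62 mm of the deck's long centre line and 137 mm of its middle), and the plate lies level (within 0.025 rad) and fully home on the post shoulders (within 3 mm), both holes over the pins; all released and at rest (all of step 2 and all of step 4 and contact force between the fingers and plate below 0.1 N and linear speed of plate below 0.02 m/s); the robot touches nothing.
It fails at once if the nozzle is shoved from its place (more than 30 mm) (distance of nozzle from where it was at the start of the episode above 0.03 m).
It fails at once if the wedge is shoved from its place (more than 30 mm) (distance of wedge from where it was at the start of the episode above 0.03 m).
Of bottle1, bottle2, bottle3 only 2 to 3 are there at a start; the rules pass over those that are not, and their reading is None.
At some moment in a run one of bottle1, bottle2, bottle3, plate may be knocked a few centimetres aside while the robot is not near it.
It also fails if it takes over 210 s, if anything falls off the work surface, if the arm or the gripper's body presses on something with over 40 N, if the wrist force passes 120 N, or if a joint passes its speed limit or range.

## Working session

There is one attempt and no reset: what is moved stays moved. The work goes in short steps, Python scripts to look and compute and a shell command to move; the robot and the scene stay as the last step left them, time stands still between calls to the robot, and variables do not carry over. Pictures are saved under pics/ and viewed, at most 14 in all, crops included, and the job is handed in when it is done.

```bash
mkdir -p pics; ls; cat > h.py <<'E'
import numpy as np, cv2
from workcell import bot
def snap(cam,fn=None):
    p,d=bot.camera(cam)
    if fn: cv2.imwrite('pics/'+fn,p[:,:,::-1])
    return p,d
def cal(cam):
    c=bot.calibration(cam); return np.array(c['intrinsics']),np.array(c['pose'])
def w(cam,pt):
    K,T=cal(cam); return (T@np.r_[pt,1])[:3]
def cloud(cam,d):
    K,T=cal(cam); v,u=np.mgrid[0:d.shape[0],0:d.shape[1]]
    X=np.stack([(u-K[0,2])/K[0,0]*d,-(v-K[1,2])/K[1,1]*d,-d],-1)
    return X@T[:3,:3].T+T[:3,3]
def pix(cam,P):
    K,T=cal(cam); c=np.linalg.inv(T)@np.r_[P,1]
    return (K[0,0]*c[0]/-c[2]+K[0,2], K[1,1]*-c[1]/-c[2]+K[1,2])
E
python3 - <<'E'
from h import *
np.set_printoptions(precision=3,suppress=True)
o=bot.get_obs(); print(o['eef_pos'],o['tool_rot'],bot.tcp_to_grasp,o['grip_width'])
for c in('scene','top'):
    snap(c,c+'0.png'); print(c,cal(c)[1].round(3).tolist(), bot.calibration(c).keys())
    for l in('bottle1','plate','plate_handle','plate_hole1','plate_hole2','pin1','pin2','rack','mat','nozzle','wedge'):
        for f in (bot.find_in,bot.tip_of):
            for r in f(l,c): print(l,f.__name__,r['confidence'],w(c,r['at']),np.round(pix(c,w(c,r['at']))))
E
```

```text
pics
[ 0.138 -0.48   0.303] [ 0.99   0.14  -0.    -0.001] 0.0539 0.0857322569099068
scene [[-0.096, -0.778, 0.621, 1.261], [0.995, -0.08, 0.054, 0.083], [0.008, 0.623, 0.782, 0.934], [0.0, 0.0, 0.0, 1.0]] dict_keys(['intrinsics', 'pose'])
bottle1 call 0.88 [ 0.437 -0.07   0.032] [291. 199.]
bottle1 call 0.75 [ 0.523 -0.195  0.03 ] [236. 222.]
bottle1 call 0.65 [ 0.662 -0.132  0.035] [250. 269.]
bottle1 call 0.57 [ 0.552 -0.048  0.03 ] [293. 236.]
bottle1 call 0.85 [ 0.66  -0.136  0.02 ] [249. 272.]
bottle1 call 0.79 [ 0.518 -0.202  0.02 ] [234. 222.]
bottle1 call 0.74 [ 0.541 -0.045  0.013] [295. 236.]
bottle1 call 0.61 [ 0.427 -0.072  0.018] [291. 201.]
plate call 0.7 [0.573 0.251 0.112] [423. 231.]
plate call 0.56 [0.599 0.19  0.014] [391. 263.]
plate_handle call 0.79 [0.582 0.239 0.127] [419. 229.]
plate_handle call 0.94 [0.569 0.25  0.161] [427. 215.]
plate_hole1 call 0.62 [0.585 0.244 0.118] [421. 233.]
plate_hole1 call 0.74 [0.624 0.129 0.162] [370. 230.]
plate_hole1 call 0.6 [0.63  0.128 0.11 ] [367. 247.]
plate_hole1 call 0.6 [0.522 0.373 0.112] [476. 218.]
plate_hole1 call 0
[... 2776 characters left out ...]
125] [238. 239.]
pin2 call 0.83 [0.519 0.376 0.161] [187. 262.]
pin2 call 0.78 [0.627 0.129 0.155] [285. 217.]
rack call 0.85 [0.535 0.237 0.02 ] [250. 256.]
rack call 0.7 [0.574 0.251 0.003] [246. 243.]
mat call 0.77 [ 0.451 -0.358 -0.001] [464. 283.]
mat call 0.24 [0.529 0.241 0.014] [249. 259.]
mat call 0.96 [ 0.45  -0.356 -0.006] [463. 283.]
nozzle call 0.73 [ 0.742 -0.251  0.022] [423. 179.]
nozzle call 0.34 [0.571 0.253 0.124] [239. 241.]
nozzle call 0.49 [ 0.733 -0.255  0.001] [424. 184.]
wedge call 0.7 [ 0.743 -0.248  0.02 ] [422. 179.]
wedge call 0.69 [ 0.803 -0.063  0.028] [356. 159.]
wedge call 0.89 [ 0.806 -0.067  0.002] [357. 160.]
wedge call 0.74 [0.627 0.127 0.156] [286. 217.]
```

View pics/scene0.png

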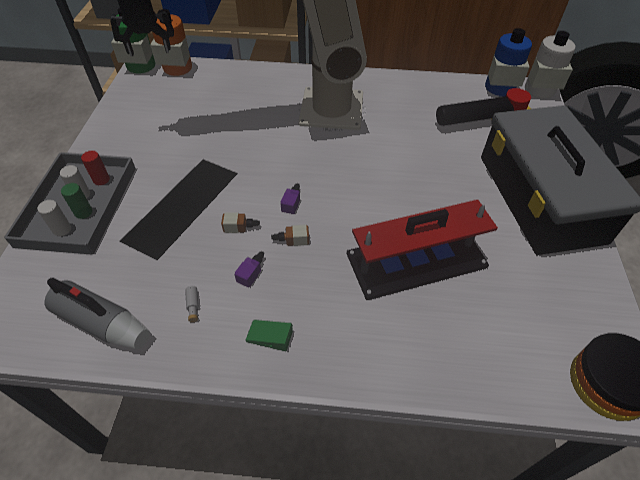

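```bash
python3 - <<'E'
import cv2
a=cv2.imread('pics/top0.png'); cv2.imwrite('pics/top0c.png',cv2.resize(a[140:380,160:520],None,fx=2.2,fy=2.2,interpolation=cv2.INTER_CUBIC))
E
```

```text
(no output)
```

View pics/top0c.png

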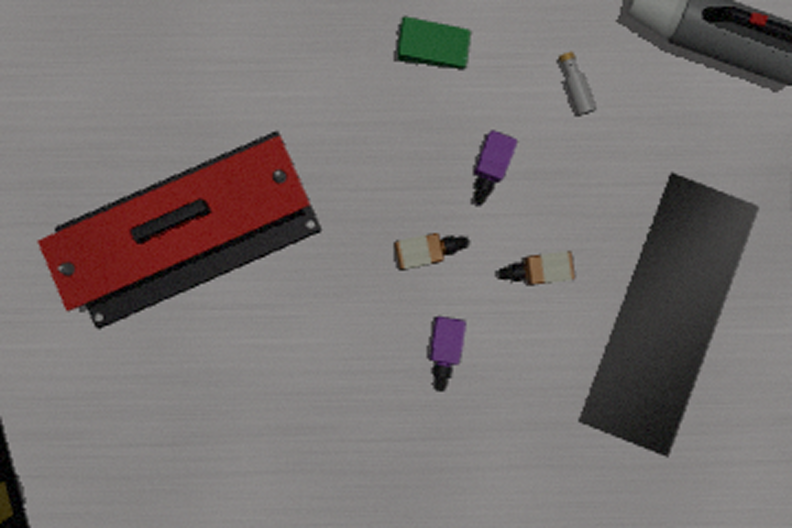

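Shown so far:
- **Plate and rack:** the red plate sits on the rack. Scene pixels are handle (427,215), pins (369,231) and (485,206).
- **Mat:** black, at (180,205).
- **Bottles:** the candidates are amber with a white label at (238,222) and (293,236), and purple at (291,199) and (250,269). I choose the two amber ones, and the purple ones are look-alikes. The enlarged top crop confirms this: amber at crop (550,267) and (420,250), their bulbs facing each other.
- **Leave alone:** nozzle (191,303) and wedge (270,333).

First I'll go above the handle.

```bash
cat >> h.py <<'E'
from scipy.spatial.transform import Rotation as R
def rem(pos,quat=None,Rm=None):
    "units still to go to TCP pose"
    o=bot.get_obs(); s=(np.array(pos)-o['eef_pos'])/.8
    Rm=R.from_quat(quat) if Rm is None else Rm
    r=(Rm*R.from_quat(o['tool_rot']).inv()).as_rotvec()/2
    print('shift',s.round(4),'turn',r.round(4),'j',np.round(o['joint_pos'],2),'t',round(float(o['clock']),2))
def tool(z,y):
    z=np.array(z,float);z/=np.linalg.norm(z);y=np.array(y,float);y-=z*(y@z);y/=np.linalg.norm(y)
    return R.from_matrix(np.c_[np.cross(y,z),y,z])
E
python3 -m jog '[0.541,0.914,0,0,0,0.84, 0.541,0.914,0,0,0,0.84, 0.541,0.914,0,0,0,0.84, 0.541,0.914,0,0,0,0.84, 0.541,0.914,0,0,0,0.84, 0.541,0.914,0,0,0,0.84, 0.541,0.914,0,0,0,0.84, 0.541,0.914,0,0,0,0.84, 0.541,0.914,0,0,0,0.84, 0.541,0.914,0,0,0,0.84]' 1
python3 - <<'E'
from h import *
y=.3905; rem([.571,.251,.30],Rm=tool([0,0,-1],[np.cos(y),np.sin(y),0]))
E
```

```text
clock: 3.13
eef_pos: [0.3513, -0.1199, 0.3043]
tool_rot: [0.719, 0.695, 0.0, 0.001]
ft_force: [0.9, -0.5, -0.2]
grip_width: 0.0852
grasp_force: 0.0
shift [ 0.2746  0.4637 -0.0054] turn [1.000e-04 7.000e-04 2.123e-01] j [-0.33 -0.02 -0.29  1.3  -0.    1.28] t 3.13
```

```bash

python3 -m jog '[0.2746,0.4637,-0.005,0,0,0.2123, 0.2746,0.4637,-0.005,0,0,0.2123, 0.2746,0.4637,-0.005,0,0,0.2123, 0.2746,0.4637,-0.005,0,0,0.2123, 0.2746,0.4637,-0.005,0,0,0.2123, 0.2746,0.4637,-0.005,0,0,0.2123, 0.2746,0.4637,-0.005,0,0,0.2123, 0.2746,0.4637,-0.005,0,0,0.2123, 0.2746,0.4637,-0.005,0,0,0.2123, 0.2746,0.4637,-0.005,0,0,0.2123]' 1
python3 -m jog '[0,0,0,0,0,0, 0,0,0,0,0,0, 0,0,0,0,0,0, 0,0,0,0,0,0]'
python3 - <<'E'
from h import *
y=.3905; rem([.571,.251,.214],Rm=tool([0,0,-1],[np.cos(y),np.sin(y),0]))
p,d=snap('top','t1.png'); 
# handle: black pixels ~ z .168 cloud; plate: red
C=cloud('top',d); red=(p[...,0]>90)&(p[...,1]<60)&(p[...,2]<60)&(abs(C[...,2]-.124)<.012)
q=C[red]; print(red.sum(), q.mean(0), cv2.minAreaRect(q[:,:2].astype(np.float32)*1000))
p,d=snap('scene','s1.png'); C=cloud('scene',d); red=(p[...,0]>90)&(p[...,1]<60)&(p[...,2]<60)&(abs(C[...,2]-.124)<.012)
q=C[red]; print(red.sum(), q.mean(0), cv2.minAreaRect(q[:,:2].astype(np.float32)*1000))
a=p[:,:,::-1][150:300,330:530]; cv2.imwrite('pics/s1c.png',cv2.resize(a,None,fx=3,fy=3))
E
```

```text
clock: 3.97
eef_pos: [0.5637, 0.2387, 0.2999]
tool_rot: [0.559, 0.829, 0.0, 0.0]
ft_force: [1.1, -0.0, 1.1]
grip_width: 0.0853
grasp_force: 0.0
clock: 4.3
eef_pos: [0.5626, 0.2356, 0.3004]
tool_rot: [0.559, 0.829, -0.0, 0.0]
ft_force: [-0.0, -0.2, -0.3]
grip_width: 0.0852
grasp_force: 0.0
shift [ 0.0105  0.0192 -0.108 ] turn [ 0.0002 -0.0001  0.0034] j [ 0.4   0.47  0.32  1.43 -0.    1.58] t 4.3
1668 [0.60786623 0.16001549 0.12273509] ((709.7335815429688, -99.14694213867188), (91.87960052490234, 736.5020751953125), 21.114940643310547)
2701 [0.59409112 0.21558251 0.12423537] ((682.2274780273438, -22.536651611328125), (96.22089385986328, 901.691650390625), 21.321914672851562)
```

View pics/s1c.png

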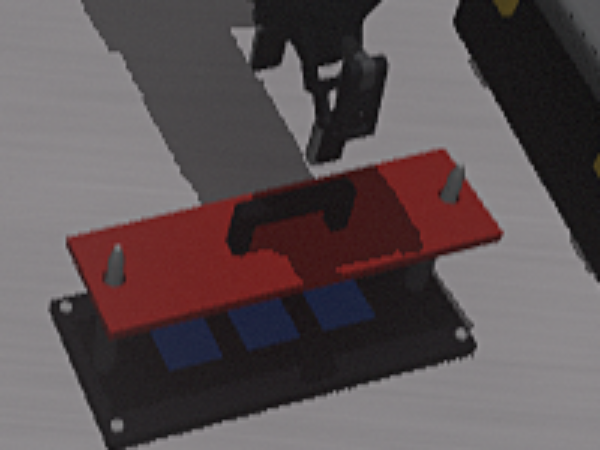

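The gripper hovers above and just short of the handle, its fingers spanning the bar's narrow side. I'll move over and descend.

```bash

python3 -m jog '[0.0115,0.0192,0,0,0,0.0034, 0.0115,0.0192,0,0,0,0.0034, 0.0115,0.0192,-0.04,0,0,0.0034, 0.0115,0.0192,-0.07,0,0,0.0034, 0.0115,0.0192,-0.09,0,0,0.0034, 0.0115,0.0192,-0.108,0,0,0.0034, 0.0115,0.0192,-0.108,0,0,0.0034, 0.0115,0.0192,-0.108,0,0,0.0034, 0.0115,0.0192,-0.108,0,0,0.0034]' 1
python3 -m jog '[0,0,0,0,0,0, 0,0,0,0,0,0, 0,0,0,0,0,0, 0,0,0,0,0,0, 0,0,0,0,0,0, 0,0,0,0,0,0, 0,0,0,0,0,0, 0,0,0,0,0,0, 0,0,0,0,0,0, 0,0,0,0,0,0]' -1
python3 - <<'E'
from h import *
p,d=snap('scene','s2.png'); 
C=cloud('scene',d); red=((p[...,0]>1.6*p[...,1])&(p[...,0]>1.6*p[...,2])&(abs(C[...,2]-.124)<.012)&(abs(C[...,0]-.57)<.2)&(abs(C[...,1]-.25)<.2)).astype(np.uint8)
n,l,s,c=cv2.connectedComponentsWithStats(red); i=1+s[1:,4].argmax(); q=C[l==i]
print(len(q),cv2.minAreaRect(q[:,:2].astype(np.float32)*1000)); rem([.571,.251,.214],[0.559,.829,0,0])
print(bot.get_obs()['eef_pos'],bot.get_obs()['tool_rot'],bot.get_obs()['ft_torque'])
a=p[:,:,::-1][150:300,330:530]; cv2.imwrite('pics/s2c.png',cv2.resize(a,None,fx=3,fy=3))
E
```

```text
clock: 5.15
eef_pos: [0.5727, 0.2516, 0.2153]
tool_rot: [0.556, 0.831, 0.001, 0.001]
ft_force: [-0.3, 0.8, 0.6]
grip_width: 0.0853
grasp_force: 0.0
clock: 5.98
eef_pos: [0.5723, 0.2521, 0.214]
tool_rot: [0.556, 0.831, 0.0, 0.0]
ft_force: [-1.7, 0.4, 4.2]
grip_width: 0.0148
grasp_force: 58.9
3863 ((574.4766845703125, 252.51219177246094), (93.6814956665039, 311.7254943847656), 22.341100692749023)
shift [-0.0017 -0.0014  0.0001] turn [-0.0001  0.0002 -0.0036] j [0.41 0.54 0.21 1.24 0.   1.59] t 6.03
[0.57233364 0.25208007 0.213945  ] [5.56050788e-01 8.31148294e-01 1.68633150e-04 8.51621461e-05] [-0.0970658   0.18712118  0.10626578]
```

View pics/s2c.png

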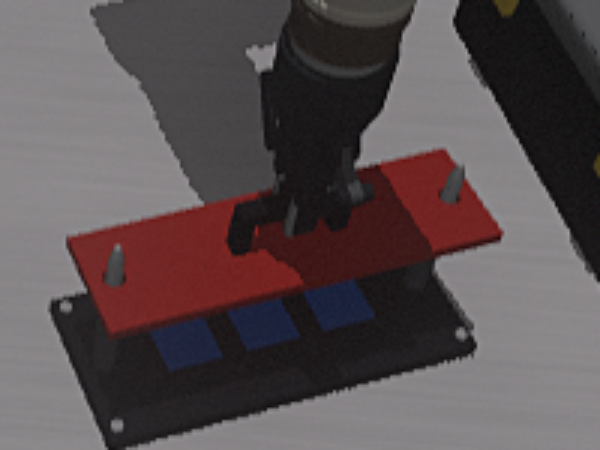

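Grip confirmed on the handle: width 14.8 mm, force 59 N, and the red plate fit gives a yaw of 0.390. Now lifting straight up.

```bash

python3 -m jog '[0,0,0.01,0,0,0, 0,0,0.02,0,0,0, 0,0,0.03,0,0,0, 0,0,0.04,0,0,0, 0,0,0.055,0,0,0, 0,0,0.07,0,0,0, 0,0,0.085,0,0,0, 0,0,0.1,0,0,0, 0,0,0.115,0,0,0, 0,0,0.125,0,0,0]'
python3 - <<'E'
from h import *
print(bot.get_obs()['ft_torque'])
p,d=snap('top'); C=cloud('top',d); m=((p.max(2)<60)&(abs(C[...,2]-.003)<.02)&(abs(C[...,0]-.45)<.25)&(abs(C[...,1]+.36)<.2)).astype(np.uint8)
n,l,s,c=cv2.connectedComponentsWithStats(m); i=1+s[1:,4].argmax(); q=C[l==i]
print(len(q),q.mean(0),cv2.minAreaRect(q[:,:2].astype(np.float32)*1000))
E
```

```text
clock: 6.87
eef_pos: [0.5726, 0.2521, 0.3156]
tool_rot: [0.556, 0.831, 0.001, 0.001]
ft_force: [1.2, 0.4, -2.7]
grip_width: 0.0151
grasp_force: 58.9
[-0.02447861  0.01543057 -0.00340013]
4397 [ 0.43838663 -0.34398832  0.00175615] ((453.6213684082031, -356.87274169921875), (120.20346069335938, 339.8114318847656), 67.35358428955078)
```

```bash

python3 -m jog '[-0.004,-0.02,0.02,0,0,0.01, -0.012,-0.06,0.03,0,0,0.03, -0.02,-0.1,0.03,0,0,0.055, -0.03,-0.14,0.03,0,0,0.08, -0.037,-0.18,0.03,0,0,0.105, -0.045,-0.22,0.03,0,0,0.13, -0.052,-0.26,0.03,0,0,0.155, -0.06,-0.3,0.03,0,0,0.18, -0.067,-0.34,0.03,0,0,0.2, -0.075,-0.38,0.03,0,0,0.22]'
python3 -m jog '[-0.008,-0.04,0,0,0,0.02, -0.015,-0.08,0,0,0,0.04, -0.023,-0.12,0,0,0,0.06, -0.031,-0.16,0,0,0,0.08, -0.038,-0.2,0,0,0,0.1, -0.047,-0.24,0,0,0,0.12, -0.055,-0.28,0,0,0,0.14, -0.063,-0.32,0,0,0,0.16, -0.07,-0.35,0,0,0,0.173, -0.076,-0.381,0,0,0,0.173]'
python3 -m jog '[0,0,0,0,0,0, 0,0,-0.02,0,0,0, 0,0,-0.06,0,0,0, 0,0,-0.1,0,0,0, 0,0,-0.1,0,0,0]'
python3 - <<'E'
from h import *
y=1.1755; rem([.452,-.357,.103],Rm=tool([0,0,-1],[np.cos(y),np.sin(y),0])); print(bot.get_obs()['eef_pos'],bot.get_obs()['ft_force'])
E
```

```text
clock: 7.75
eef_pos: [0.5117, -0.0534, 0.3376]
tool_rot: [0.36, 0.933, -0.0, 0.0]
ft_force: [0.9, -0.5, -3.9]
grip_width: 0.0146
grasp_force: 59.1
clock: 8.58
eef_pos: [0.4506, -0.3583, 0.3373]
tool_rot: [0.196, 0.981, 0.0, -0.0]
ft_force: [-0.0, -0.1, -4.9]
grip_width: 0.0152
grasp_force: 59.1
clock: 9.0
eef_pos: [0.4482, -0.3541, 0.2503]
tool_rot: [0.196, 0.981, 0.003, -0.006]
ft_force: [-1.7, 2.2, -5.6]
grip_width: 0.0146
grasp_force: 59.3
shift [ 0.0047 -0.0036 -0.1841] turn [-0.0046 -0.0057 -0.0008] j [-0.67  0.42  0.11  1.28  0.   -0.28] t 9.0
[ 0.44820016 -0.35408132  0.25026683] [-1.72793567  2.22757094 -5.59027441]
```

```bash

python3 -m jog '[0,0,-0.03,0,0,0, 0,0,-0.06,0,0,0, 0,0,-0.09,0,0,0, 0,0,-0.12,0,0,0, 0,0,-0.14,0,0,0, 0,0,-0.155,0,0,0, 0,0,-0.165,0,0,0, 0,0,-0.165,0,0,0, 0,0,-0.165,0,0,0, 0,0,-0.165,0,0,0]'
python3 - <<'E'
from h import *
y=1.1755; rem([.452,-.357,.103],Rm=tool([0,0,-1],[np.cos(y),np.sin(y),0]))
E
```

```text
clock: 9.83
eef_pos: [0.4524, -0.3574, 0.1272]
tool_rot: [0.195, 0.981, -0.001, 0.001]
ft_force: [0.2, -0.6, -3.1]
grip_width: 0.0152
grasp_force: 59.3
shift [-0.0005  0.0005 -0.0303] turn [ 0.0008  0.001  -0.001 ] j [-0.67  0.52 -0.07  0.98  0.   -0.28] t 9.83
```

```bash

python3 -m jog '[0,0,-0.006,0,0,0, 0,0,-0.012,0,0,0, 0,0,-0.018,0,0,0, 0,0,-0.022,0,0,0, 0,0,-0.025,0,0,0, 0,0,-0.027,0,0,0, 0,0,-0.029,0,0,0, 0,0,-0.0295,0,0,0, 0,0,-0.0295,0,0,0, 0,0,-0.0295,0,0,0]'
python3 -m jog '[0,0,-0.0005,0,0,0, 0,0,-0.001,0,0,0, 0,0,-0.001,0,0,0, 0,0,-0.001,0,0,0]'
```

```text
clock: 10.67
eef_pos: [0.4513, -0.3566, 0.103]
tool_rot: [0.195, 0.981, -0.0, -0.0]
ft_force: [-4.4, 2.9, 4.9]
grip_width: 0.0149
grasp_force: 60.6
clock: 11.0
eef_pos: [0.4513, -0.3566, 0.103]
tool_rot: [0.195, 0.981, -0.0, 0.0]
ft_force: [-5.5, 3.3, 10.2]
grip_width: 0.0149
grasp_force: 61.4
```

```bash

python3 -m jog '[0,0,0,0,0,0, 0,0,0,0,0,0, 0,0,0,0,0,0, 0,0,0,0,0,0, 0,0,0,0,0,0, 0,0,0,0,0,0, 0,0,0,0,0,0, 0,0,0,0,0,0]' 1
python3 -c "
from workcell import bot;o=bot.get_obs();print(o['eef_pos'],o['tool_rot'])"
python3 -m jog '[0,0,0.04,0,0,0, 0,0,0.08,0,0,0, 0,0,0.12,0,0,0, 0,0,0.16,0,0,0, 0,0,0.2,0,0,0, -0.05,0.05,0.25,0,0,0, -0.1,0.1,0.25,0,0,0, -0.1,0.1,0.25,0,0,0, -0.1,0.1,0.25,0,0,0, -0.1,0.1,0.25,0,0,0]' 
cat > look.py <<'E'
from h import *
import sys
n=sys.argv[1]
for c in('top','scene'):
    p,d=snap(c,c+n+'.png'); C=cloud(c,d); r,g,b=[p[...,i].astype(float) for i in range(3)]
    red=((r>1.6*g)&(r>1.6*b)&(r>50)&(abs(C[...,0]-.5)<.3)&(C[...,1]<.45)&(C[...,1]>-.55)&(C[...,2]>-.02)).astype(np.uint8)
    k,l,s,_=cv2.connectedComponentsWithStats(red); i=1+s[1:,4].argmax(); q=C[l==i]; print(c,'plate',len(q),np.median(q[:,2]).round(4),cv2.minAreaRect(q[:,:2].astype(np.float32)*1000))
    # things 8..45mm above shelf in bottle area
    m=((C[...,2]>.008)&(C[...,2]<.05)&(C[...,0]>.35)&(C[...,0]<.72)&(C[...,1]>-.27)&(C[...,1]<.06)).astype(np.uint8)
    m=cv2.morphologyEx(m,cv2.MORPH_OPEN,np.ones((2,2),np.uint8))
    k,l,s,_=cv2.connectedComponentsWithStats(m)
    for i in range(1,k):
        if s[i,4]<60: continue
        M=l==i; q=C[M]; col=np.median(p[M],0); t=q[q[:,2]>np.percentile(q[:,2],90)-.006]
        body=q[(q[:,2]>.031)]
        rc=cv2.minAreaRect(body[:,:2].astype(np.float32)*1000) if len(body)>5 else None
        print(c,s[i,4],'px',s[i,:4],'col',col,'all',q.mean(0).round(4),'zmax',np.percentile(q[:,2],95).round(3),'body rect',np.round(np.hstack([np.ravel(x) for x in rc]),1) if rc else '', 'bodymean',body[:,:2].mean(0).round(4), 'axis->bulb',(q[:,:2].mean(0)-body[:,:2].mean(0)).round(4))
E
python3 look.py 3
```

```text
clock: 11.67
eef_pos: [0.4515, -0.3568, 0.1011]
tool_rot: [0.195, 0.981, 0.0, -0.0]
ft_force: [0.2, 0.1, 0.2]
grip_width: 0.0857
grasp_force: 0.0
[ 0.45153287 -0.35679284  0.10113452] [ 1.95425378e-01  9.80718573e-01  2.29380004e-05 -3.28412290e-05]
clock: 12.5
eef_pos: [0.3704, -0.2757, 0.3022]
tool_rot: [0.195, 0.981, -0.0, 0.001]
ft_force: [0.4, 0.1, -0.7]
grip_width: 0.0853
grasp_force: 0.0
top plate 2310 0.0116 ((450.04803466796875, -233.64788818359375), (212.39691162109375, 499.3879699707031), 19.407180786132812)
top 368 px [377 200  19  34] col [ 94.  56. 111.] all [ 0.6421 -0.1377  0.0362] zmax 0.039 body rect [564.7 -69.4  44.  285.4  51.2] bodymean [ 0.6516 -0.1387] axis->bulb [-0.0096  0.0011]
top 357 px [341 247  34  17] col [134. 118. 104.] all [ 0.5354 -0.0522  0.0324] zmax 0.04 body rect [520.4 -13.8  43.7 140.6  28.9] bodymean [ 0.5354 -0.0411] axis->bulb [ 0.0001 -0.0111]
top 366 px [388 255  34  15] col [133.  114.  102.5] all [ 0.5086 -0.1939  0.0364] zmax 0.04 body rect [498.9 -95.4  33.4 270.5   6.4] bodymean [ 0.5106 -0.2005] axis->bulb [-0.002   0.0066]
top 373
[... 363 characters left out ...]
0.4362 -0.067   0.0337] zmax 0.038 body rect [833.6  -7.1 872.9  44.6   8.9] bodymean [ 0.4427 -0.0686] axis->bulb [-0.0065  0.0015]
scene 520 px [222 213  39  19] col [73. 67. 63.] all [ 0.5221 -0.1898  0.0283] zmax 0.039 body rect [870.2 -45.3 819.9  71.   23.1] bodymean [ 0.5214 -0.1999] axis->bulb [0.0007 0.0101]
scene 532 px [272 225  38  20] col [77.  69.5 65. ] all [ 0.548  -0.0458  0.0266] zmax 0.038 body rect [542.9 -42.3  36.8  62.6  15.4] bodymean [ 0.5427 -0.0386] axis->bulb [ 0.0053 -0.0072]
scene 574 px [235 252  30  35] col [66.5 45.  76. ] all [ 0.6602 -0.1335  0.029 ] zmax 0.039 body rect [950.3 -46.6 671.1  57.3  17.7] bodymean [ 0.6638 -0.1375] axis->bulb [-0.0036  0.004 ]
```

```bash
cat > bot_ax.py <<'E'
from h import *
def bottle(c,p,d,x0,y0):
    K,T=cal(c); C=cloud(c,d)
    near=(abs(C[...,0]-x0)<.075)&(abs(C[...,1]-y0)<.075)&(C[...,2]>.006)&(C[...,2]<.06)
    m=cv2.morphologyEx(near.astype(np.uint8),cv2.MORPH_OPEN,np.ones((2,2)))
    k,l,s,_=cv2.connectedComponentsWithStats(m); 
    i=min(range(1,k),key=lambda i:np.hypot(*(C[l==i][:,:2].mean(0)-[x0,y0])) if s[i,4]>60 else 9)
    q=C[(l==i)]; ctr=np.median(q[:,:2],0); q=q[np.hypot(*(q[:,:2]-ctr).T)<.07]
    v=np.linalg.svd(q[:,:2]-q[:,:2].mean(0),full_matrices=False)[2][0]
    body=q[q[:,2]>.032]; b0=np.median(body[:,:2],0)
    if (q[:,:2].mean(0)-b0)@v<0: v=-v
    n=np.array([-v[1],v[0]]); a=(q[:,:2]-b0)@v; e=(body[:,:2]-b0)@n
    lo,hi=np.percentile(a,[1,99]); el,eh=np.percentile(e,[2,98])
    print(c,'yaw of axis',np.arctan2(v[1],v[0]).round(3),'len',(hi-lo).round(4),'width',(eh-el).round(4),'origin est (lo+28)',(b0+v*(lo+.028)+n*(el+eh)/2).round(4),'(hi-64)',(b0+v*(hi-.064)+n*(el+eh)/2).round(4),'top z',np.median(body[:,2]).round(4))
if __name__=='__main__':
    import sys
    for c in('top','scene'):
        p,d=snap(c)
        for a in sys.argv[1:]: bottle(c,p,d,*map(float,a.split(',')))
E
python3 bot_ax.py .512,-.195 .540,-.045
```

```text
top yaw of axis 1.664 len 0.0939 width 0.0318 origin est (lo+28) [ 0.5119 -0.2112] (hi-64) [ 0.5117 -0.2092] top z 0.0356
top yaw of axis -1.394 len 0.0908 width 0.0317 origin est (lo+28) [ 0.5356 -0.0424] (hi-64) [ 0.5354 -0.0412] top z 0.0355
scene yaw of axis 1.79 len 0.0889 width 0.0357 origin est (lo+28) [ 0.5165 -0.2008] (hi-64) [ 0.5171 -0.2039] top z 0.036
scene yaw of axis -1.386 len 0.0893 width 0.0333 origin est (lo+28) [ 0.5414 -0.0375] (hi-64) [ 0.5409 -0.0348] top z 0.036
```

```bash
cat > grasp.py <<'E'
from h import *
import sys
# x y yaw_b lift ; tool leaning over bulb by th
x,y,yb,up=map(float,sys.argv[1:5]); th=.55; s=.008; zg=.026
b=np.array([np.cos(yb),np.sin(yb),0]); d=-np.array([0,0,1])*np.cos(th)-b*np.sin(th)
G=np.array([x,y,zg])+b*s; t=G-d*.0539+[0,0,up]
print(t.round(4)); rem(t,Rm=tool(d,[-b[1],b[0],0]))
E
python3 grasp.py .540 -.040 -1.39 .15
```

```text
[ 0.5465 -0.0756  0.222 ]
shift [ 0.2177  0.2524 -0.0988] turn [ 0.2231  0.18   -0.4852] j [-0.64  0.17 -0.09  1.31 -0.   -0.25] t 12.7
```

```bash

python3 -m jog '[0.218,0.252,-0.05,0.223,0.18,-0.485, 0.218,0.252,-0.05,0.223,0.18,-0.485, 0.218,0.252,-0.05,0.223,0.18,-0.485, 0.218,0.252,-0.05,0.223,0.18,-0.485, 0.218,0.252,-0.099,0.223,0.18,-0.485, 0.218,0.252,-0.099,0.223,0.18,-0.485, 0.218,0.252,-0.099,0.223,0.18,-0.485, 0.218,0.252,-0.099,0.223,0.18,-0.485, 0.218,0.252,-0.099,0.223,0.18,-0.485, 0.218,0.252,-0.099,0.223,0.18,-0.485]' 1
python3 -m jog '[0,0,0,0,0,0, 0,0,0,0,0,0, 0,0,0,0,0,0]'
python3 grasp.py .540 -.040 -1.39 .05
python3 bot_ax.py .540,-.045
```

```text
clock: 13.53
eef_pos: [0.5462, -0.0761, 0.2188]
tool_rot: [0.617, 0.738, 0.173, -0.211]
ft_force: [0.1, -0.6, 0.4]
grip_width: 0.0856
grasp_force: 0.0
clock: 13.78
eef_pos: [0.5463, -0.0754, 0.2224]
tool_rot: [0.616, 0.74, 0.174, -0.208]
ft_force: [0.3, 0.2, -0.6]
grip_width: 0.0853
grasp_force: 0.0
[ 0.5465 -0.0756  0.122 ]
shift [ 0.0003 -0.0003 -0.1255] turn [ 0.0004  0.0009 -0.0009] j [-0.33  0.56  0.18  1.47  0.47  0.99] t 13.78
top yaw of axis -1.396 len 0.0712 width 0.0311 origin est (lo+28) [ 0.5354 -0.0427] (hi-64) [ 0.5318 -0.0222] top z 0.0357
scene yaw of axis -1.384 len 0.0892 width 0.0331 origin est (lo+28) [ 0.5413 -0.0375] (hi-64) [ 0.5408 -0.0348] top z 0.036
```

Consistent; descend, then check from close by before the last 50 mm.

```bash

python3 -m jog '[0,0,-0.04,0,0,0, 0,0,-0.08,0,0,0, 0,0,-0.11,0,0,0, 0,0,-0.125,0,0,0, 0,0,-0.125,0,0,0, 0,0,-0.125,0,0,0]'
python3 - <<'E'
from h import *
p,d=snap('scene'); a=p[:,:,::-1][160:290,230:360]; cv2.imwrite('pics/s4c.png',cv2.resize(a,None,fx=4,fy=4,interpolation=cv2.INTER_CUBIC))
E
python3 grasp.py .540 -.040 -1.39 0
```

```text
clock: 14.38
eef_pos: [0.546, -0.075, 0.1225]
tool_rot: [0.616, 0.739, 0.174, -0.209]
ft_force: [0.7, -0.2, 1.0]
grip_width: 0.0854
grasp_force: 0.0
[ 0.5465 -0.0756  0.072 ]
shift [-0.0002 -0.0003 -0.0644] turn [ 0.      0.0011 -0.0003] j [-0.33  0.66  0.06  1.26  0.47  0.99] t 14.43
```

View pics/s4c.png

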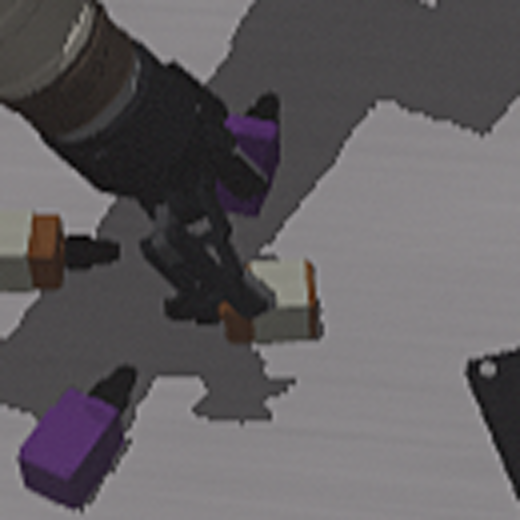

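The fingers lean over the bulb side and straddle the amber bottle (crop 285,300), and the purple ones are clear of them. I'll lower and close.

```bash

python3 -m jog '[0,0,-0.025,0,0,0, 0,0,-0.045,0,0,0, 0,0,-0.058,0,0,0, 0,0,-0.063,0,0,0, 0,0,-0.063,0,0,0, 0,0,-0.063,0,0,0]'
python3 -m jog '[0,0,0,0,0,0, 0,0,0,0,0,0, 0,0,0,0,0,0, 0,0,0,0,0,0, 0,0,0,0,0,0, 0,0,0,0,0,0, 0,0,0,0,0,0, 0,0,0,0,0,0]' -1
python3 -m jog '[0,0,0.02,0,0,0, 0,0,0.05,0,0,0, 0,0,0.1,0,0,0, 0,0,0.15,0,0,0, 0,0,0.2,0,0,0, 0,0,0.22,0,0,0, 0,0,0.22,0,0,0, 0,0,0.22,0,0,0]'
```

```text
clock: 14.93
eef_pos: [0.5465, -0.0753, 0.0726]
tool_rot: [0.616, 0.739, 0.174, -0.208]
ft_force: [-0.3, -0.2, 1.4]
grip_width: 0.085
grasp_force: 0.0
clock: 15.6
eef_pos: [0.5464, -0.0755, 0.0723]
tool_rot: [0.616, 0.739, 0.174, -0.208]
ft_force: [0.4, -1.1, 5.3]
grip_width: 0.0352
grasp_force: 60.9
clock: 16.27
eef_pos: [0.5461, -0.0752, 0.2478]
tool_rot: [0.616, 0.74, 0.174, -0.208]
ft_force: [-0.6, -0.2, -1.5]
grip_width: 0.0354
grasp_force: 60.2
```

```bash
cat > place.py <<'E'
from h import *
import sys
# phase(1 yaw,2 pitched) rack_y up [dyaw correction]
ph=int(sys.argv[1]); ry,up=map(float,sys.argv[2:4]); rx=float(sys.argv[4]) if len(sys.argv)>4 else 0
th=.55; a=.39; ex=np.array([np.cos(a),np.sin(a),0]); ey=np.array([-ex[1],ex[0],0]); Z=np.array([0,0,1])
if ph==1: t=[.50,.20,.30]; Rm=tool(-Z*np.cos(th)-ex*np.sin(th),ey)
else:
    d=ex*np.cos(th)-Z*np.sin(th); Rm=tool(d,ey)
    G=np.array([.573,.252,0])+ey*ry+ex*(rx-.008)+Z*(.054+up); t=G-d*.0539
print(np.round(t,4)); rem(t,Rm=Rm)
E
python3 place.py 1 .05 .1; python3 place.py 2 .05 .15
```

```text
[0.5 0.2 0.3]
shift [-0.0576  0.344   0.0652] turn [-3.000e-04  9.000e-04  8.895e-01] j [-0.33  0.55  0.21  1.53  0.47  0.99] t 16.27
[0.5041 0.2777 0.2322]
shift [-0.0525  0.4412 -0.0196] turn [-0.4198 -0.7681  0.6803] j [-0.33  0.55  0.21  1.53  0.47  0.99] t 16.27
```

```bash

python3 -m jog '[0,0.03,0.065,0,0,0.06, 0,0.06,0.065,0,0,0.12, 0,0.1,0.065,0,0,0.18, -0.02,0.14,0.065,0,0,0.24, -0.03,0.18,0.065,0,0,0.3, -0.04,0.22,0.065,0,0,0.36, -0.05,0.26,0.065,0,0,0.42, -0.058,0.3,0.065,0,0,0.48, -0.058,0.344,0.065,0,0,0.54, -0.058,0.344,0.065,0,0,0.6]'
python3 place.py 1 .05 .1
```

```text
clock: 17.1
eef_pos: [0.4977, 0.2055, 0.2965]
tool_rot: [0.085, 0.958, 0.025, -0.273]
ft_force: [-1.6, -0.6, -2.2]
grip_width: 0.0353
grasp_force: 60.4
[0.5 0.2 0.3]
shift [ 0.0028 -0.0069  0.0043] turn [-0.     -0.0027  0.2838] j [0.29 0.67 0.53 1.94 0.24 0.4 ] t 17.1
```

```bash

python3 -m jog '[0,0,0,-0.01,-0.055,0, 0,0,0,-0.02,-0.11,0, 0,0,0,-0.03,-0.165,0, 0,0,0,-0.04,-0.22,0, 0,0,0,-0.05,-0.275,0, 0,0,0,-0.06,-0.33,0, 0,0,0,-0.07,-0.386,0, 0,0,0,-0.08,-0.44,0, 0,0,0,-0.09,-0.5,0, 0,0,0,-0.1,-0.555,0]'
python3 place.py 2 .05 .1
```

```text
clock: 17.93
eef_pos: [0.4979, 0.1994, 0.297]
tool_rot: [0.089, 0.954, -0.022, 0.285]
ft_force: [0.5, 0.3, -2.4]
grip_width: 0.0349
grasp_force: 60.3
[0.5041 0.2777 0.1822]
shift [ 0.0077  0.0979 -0.1435] turn [ 0.0193 -0.223   0.2808] j [ 0.53  0.06 -0.36  0.69 -0.36  0.63] t 17.93
```

```bash

python3 -m jog '[0.008,0.05,0,0.003,-0.04,0.05, 0.008,0.098,0,0.007,-0.08,0.1, 0.008,0.098,0,0.01,-0.12,0.15, 0.008,0.098,0,0.014,-0.16,0.2, 0.008,0.098,0,0.017,-0.2,0.25, 0.008,0.098,0,0.0193,-0.223,0.281, 0.008,0.098,-0.04,0.0193,-0.223,0.281, 0.008,0.098,-0.08,0.0193,-0.223,0.281, 0.008,0.098,-0.12,0.0193,-0.223,0.281, 0.008,0.098,-0.1435,0.0193,-0.223,0.281]'
python3 - <<'E'
from h import *
p,d=snap('scene'); a=p[:,:,::-1][130:310,320:540]; cv2.imwrite('pics/s5c.png',cv2.resize(a,None,fx=3.5,fy=3.3,interpolation=cv2.INTER_CUBIC))
E
python3 place.py 2 .05 .01
```

```text
clock: 18.77
eef_pos: [0.5023, 0.2762, 0.1778]
tool_rot: [-0.17, 0.859, 0.094, 0.473]
ft_force: [0.3, -0.5, -2.2]
grip_width: 0.0353
grasp_force: 60.8
[0.5041 0.2777 0.0922]
shift [ 0.0039  0.0028 -0.1021] turn [ 0.0043 -0.0094 -0.0008] j [ 0.56  0.29 -0.9  -0.61 -0.14  0.09] t 18.82
```

View pics/s5c.png

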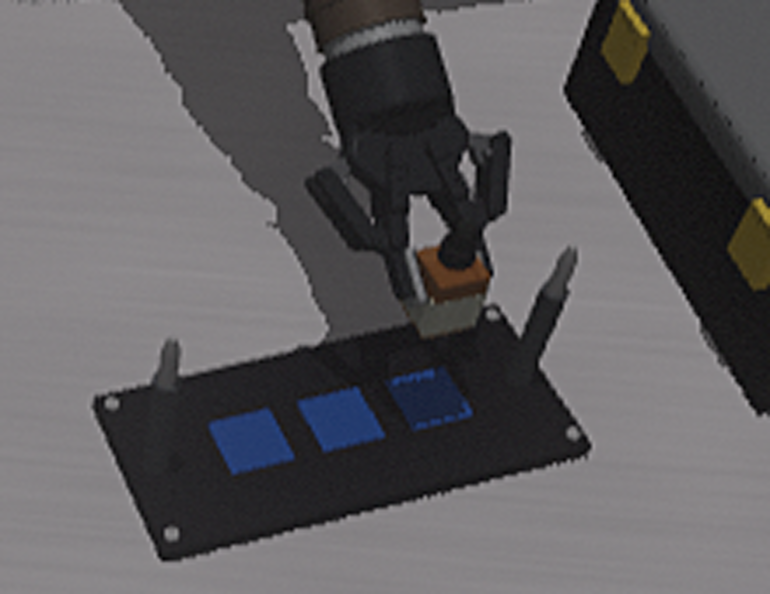

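```bash
python3 place.py 2 .05 .01 .025; 
python3 -m jog '[0.034,0.015,0,0.004,-0.009,0, 0.034,0.015,-0.02,0.004,-0.009,0, 0.034,0.015,-0.04,0.004,-0.009,0, 0.034,0.015,-0.06,0.004,-0.009,0, 0.034,0.015,-0.08,0.004,-0.009,0, 0.034,0.015,-0.095,0.004,-0.009,0, 0.034,0.015,-0.1,0.004,-0.009,0, 0.034,0.015,-0.1,0.004,-0.009,0, 0.034,0.015,-0.1,0.004,-0.009,0]'
python3 place.py 2 .05 0 .025
```

```text
[0.5272 0.2872 0.0922]
shift [ 0.0328  0.0147 -0.1021] turn [ 0.0043 -0.0094 -0.0008] j [ 0.56  0.29 -0.9  -0.61 -0.14  0.09] t 18.82
clock: 19.57
eef_pos: [0.5327, 0.2902, 0.1043]
tool_rot: [-0.168, 0.852, 0.097, 0.486]
ft_force: [-0.1, -0.1, 0.3]
grip_width: 0.0353
grasp_force: 60.7
[0.5272 0.2872 0.0822]
shift [-0.0069 -0.0037 -0.0277] turn [-0.0043  0.0072 -0.0007] j [ 0.55  0.55 -0.88 -0.89 -0.14  0.08] t 19.57
```

```bash

python3 -m jog '[-0.003,-0.002,-0.006,-0.004,0.007,0, -0.007,-0.004,-0.012,-0.004,0.007,0, -0.007,-0.004,-0.018,-0.004,0.007,0, -0.007,-0.004,-0.022,-0.004,0.007,0, -0.007,-0.004,-0.025,-0.004,0.007,0, -0.007,-0.004,-0.025,-0.004,0.007,0, -0.007,-0.004,-0.025,-0.004,0.007,0, -0.007,-0.004,-0.025,-0.004,0.007,0]'
python3 place.py 2 .05 -0.002 .025
```

```text
clock: 20.23
eef_pos: [0.5276, 0.2873, 0.0849]
tool_rot: [-0.169, 0.855, 0.095, 0.48]
ft_force: [0.3, -0.2, -0.6]
grip_width: 0.0351
grasp_force: 60.7
[0.5272 0.2872 0.0802]
shift [-0.0005 -0.0001 -0.0059] turn [-0.0008  0.0009 -0.0007] j [ 0.55  0.6  -0.89 -0.93 -0.14  0.08] t 20.23
```

```bash

python3 -m jog '[0,0,-0.001,0,0,0, 0,0,-0.002,0,0,0, 0,0,-0.003,0,0,0, 0,0,-0.004,0,0,0, 0,0,-0.004,0,0,0, 0,0,-0.004,0,0,0, 0,0,-0.004,0,0,0]'
python3 -m jog '[0,0,-0.001,0,0,0, 0,0,-0.002,0,0,0, 0,0,-0.002,0,0,0, 0,0,-0.002,0,0,0, 0,0,-0.002,0,0,0]'
```

```text
clock: 20.82
eef_pos: [0.5275, 0.2872, 0.0816]
tool_rot: [-0.169, 0.855, 0.095, 0.48]
ft_force: [0.6, -1.2, -1.6]
grip_width: 0.0354
grasp_force: 60.7
clock: 21.23
eef_pos: [0.5275, 0.2872, 0.08]
tool_rot: [-0.169, 0.855, 0.095, 0.48]
ft_force: [-0.6, -0.1, -2.0]
grip_width: 0.0348
grasp_force: 60.7
```

```bash

python3 -m jog '[0,0,-0.001,0,0,0, 0,0,-0.0015,0,0,0, 0,0,-0.0015,0,0,0, 0,0,-0.0015,0,0,0]' | grep -E 'eef|ft'
python3 -m jog '[0,0,-0.001,0,0,0, 0,0,-0.0015,0,0,0, 0,0,-0.0015,0,0,0, 0,0,-0.0015,0,0,0]'| grep -E 'eef|ft'
python3 - <<'E'
from h import *
p,d=snap('scene'); a=p[:,:,::-1][150:290,340:520]; cv2.imwrite('pics/s6c.png',cv2.resize(a,None,fx=4,fy=4,interpolation=cv2.INTER_CUBIC))
E
```

```text
eef_pos: [0.5279, 0.2874, 0.0795]
ft_force: [-1.1, -0.5, 3.0]
eef_pos: [0.5282, 0.2876, 0.0794]
ft_force: [-4.1, -1.9, 7.9]
```

View pics/s6c.png

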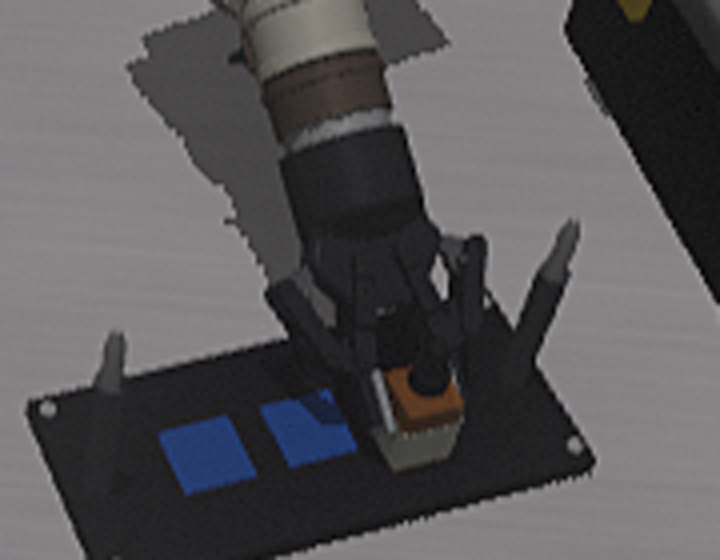

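```bash

python3 -m jog '[0,0,0.001,0,0,0, 0,0,0.001,0,0,0, 0,0,0.001,0,0,0, 0,0,0.001,0,0,0, 0,0,0.001,0,0,0, 0,0,0.001,0,0,0, 0,0,0.001,0,0,0]' 0.55
python3 -m jog '[-0.012,-0.005,0.008,0,0,0, -0.025,-0.01,0.016,0,0,0, -0.05,-0.02,0.033,0,0,0, -0.075,-0.03,0.05,0,0,0, -0.0986,-0.0405,0.065,0,0,0, -0.0986,-0.0405,0.1,0,0,0, -0.0986,-0.0405,0.15,0,0,0, -0.0986,-0.0405,0.2,0,0,0, -0.0986,-0.0405,0.25,0,0,0]'
python3 bot_ax.py .512,-.195
python3 - <<'E'
from h import *
print(bot.get_obs()['joint_pos'])
p,d=snap('scene'); a=p[:,:,::-1][150:290,340:520]; cv2.imwrite('pics/s7c.png',cv2.resize(a,None,fx=4,fy=4,interpolation=cv2.INTER_CUBIC))
E
```

```text
clock: 22.53
eef_pos: [0.5274, 0.2872, 0.0783]
tool_rot: [-0.169, 0.856, 0.095, 0.48]
ft_force: [-0.1, -0.6, -0.1]
grip_width: 0.0664
grasp_force: 0.0
clock: 23.28
eef_pos: [0.4474, 0.2541, 0.2796]
tool_rot: [-0.17, 0.856, 0.095, 0.479]
ft_force: [1.4, 0.9, -0.4]
grip_width: 0.0664
grasp_force: 0.0
top yaw of axis 1.667 len 0.0945 width 0.0315 origin est (lo+28) [ 0.5119 -0.2111] (hi-64) [ 0.5117 -0.2087] top z 0.0355
scene yaw of axis 1.79 len 0.089 width 0.0357 origin est (lo+28) [ 0.5167 -0.2009] (hi-64) [ 0.5174 -0.2039] top z 0.0359
[ 0.59309145 -0.09165045 -0.88614885 -0.25650412 -0.17174715  0.10676755]
```

View pics/s7c.png

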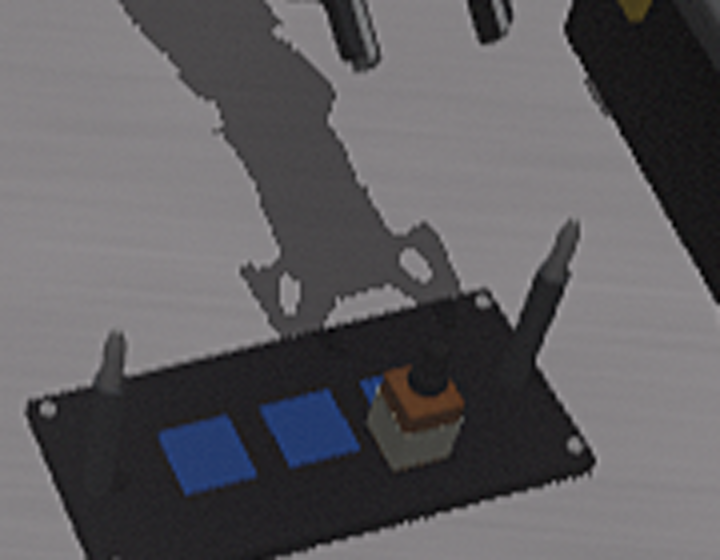

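The amber bottle stands upright on the deck, at crop (420,420). Next is the other amber bottle.

```bash

python3 -m jog '[0,-0.03,0.02,-0.02,0.05,0, 0,-0.06,0.03,-0.04,0.1,0, 0,-0.09,0.03,-0.06,0.15,0, 0,-0.12,0.03,-0.08,0.2,0, 0,-0.16,0.03,-0.1,0.25,0, 0,-0.2,0.03,-0.12,0.3,0, 0,-0.24,0.03,-0.14,0.35,0, 0,-0.28,0.03,-0.16,0.4,0, 0,-0.3175,0.03,-0.18,0.44,0, 0,-0.3175,0.03,-0.19,0.4625,0]' 1
python3 grasp.py .514 -.205 1.70 .15
```

```text
clock: 24.27
eef_pos: [0.4495, -0.0032, 0.3001]
tool_rot: [-0.191, 0.982, 0.002, 0.007]
ft_force: [0.9, -0.1, -0.3]
grip_width: 0.0855
grasp_force: 0.0
[ 0.5093 -0.1691  0.222 ]
shift [ 0.0747 -0.2074 -0.0977] turn [-0.2623  0.1524  0.6393] j [-0.01  0.13 -0.14  1.29  0.01 -0.4 ] t 24.27
```

```bash

python3 -m jog '[0.01,-0.03,0,-0.022,0.013,0.053, 0.02,-0.06,0,-0.044,0.026,0.106, 0.03,-0.1,0,-0.066,0.039,0.16, 0.04,-0.14,0,-0.088,0.052,0.213, 0.05,-0.18,0,-0.11,0.064,0.266, 0.06,-0.2,0,-0.132,0.077,0.32, 0.075,-0.207,0,-0.154,0.09,0.373, 0.075,-0.207,0,-0.176,0.102,0.426, 0.075,-0.207,0,-0.197,0.115,0.48, 0.075,-0.207,0,-0.219,0.127,0.533]' 1
python3 grasp.py .514 -.205 1.70 .06
```

```text
clock: 25.1
eef_pos: [0.5087, -0.165, 0.2991]
tool_rot: [-0.658, 0.718, -0.17, -0.152]
ft_force: [-0.8, 0.1, 0.2]
grip_width: 0.0855
grasp_force: 0.0
[ 0.5093 -0.1691  0.132 ]
shift [ 0.0008 -0.0051 -0.2089] turn [-0.0464  0.0207  0.1016] j [-0.12  0.26 -0.04  1.2  -0.46 -1.62] t 25.1
```

```bash

python3 -m jog '[0.001,-0.005,-0.02,-0.023,0.01,0.05, 0.001,-0.005,-0.06,-0.046,0.021,0.102, 0.001,-0.005,-0.1,-0.046,0.021,0.102, 0.001,-0.005,-0.14,-0.046,0.021,0.102, 0.001,-0.005,-0.18,-0.046,0.021,0.102, 0.001,-0.005,-0.2,-0.046,0.021,0.102, 0.001,-0.005,-0.209,-0.046,0.021,0.102, 0.001,-0.005,-0.209,-0.046,0.021,0.102, 0.001,-0.005,-0.209,-0.046,0.021,0.102]' 1
python3 grasp.py .514 -.205 1.70 0
python3 - <<'E'
from h import *
p,d=snap('scene'); a=p[:,:,::-1][150:280,170:300]; 
q,d=snap('top'); b=q[:,:,::-1][190:320,340:470]
cv2.imwrite('pics/s8c.png',np.hstack([cv2.resize(i,None,fx=3,fy=3,interpolation=cv2.INTER_CUBIC) for i in(a,b)]))
E
```

```text
clock: 25.85
eef_pos: [0.5093, -0.1688, 0.1344]
tool_rot: [0.722, -0.637, 0.204, 0.177]
ft_force: [0.4, -0.0, 1.1]
grip_width: 0.0856
grasp_force: 0.0
[ 0.5093 -0.1691  0.072 ]
shift [ 0.0001 -0.0004 -0.0781] turn [-0.0016  0.002   0.0017] j [-0.1   0.4  -0.36  0.67 -0.53 -1.83] t 25.85
```

View pics/s8c.png

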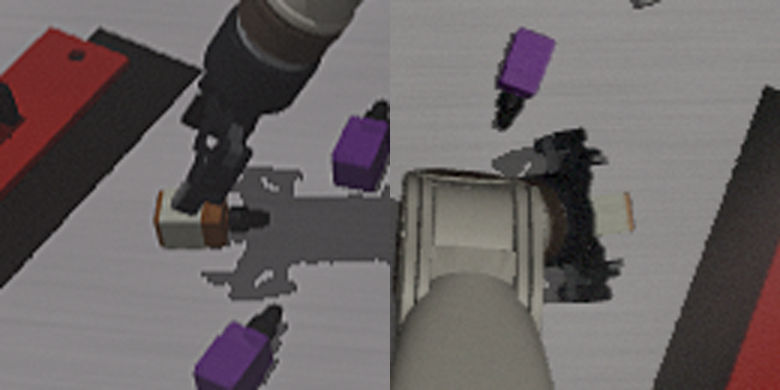

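The fingers straddle the second amber bottle, at left crop (190,220). The plate now looks shifted on the mat, so I'll re-measure it later. Lowering.

```bash

python3 -m jog '[0,0,-0.03,0,0,0, 0,0,-0.055,0,0,0, 0,0,-0.07,0,0,0, 0,0,-0.077,0,0,0, 0,0,-0.077,0,0,0, 0,0,-0.077,0,0,0]'
python3 -m jog '[0,0,0,0,0,0, 0,0,0,0,0,0, 0,0,0,0,0,0, 0,0,0,0,0,0, 0,0,0,0,0,0, 0,0,0,0,0,0, 0,0,0,0,0,0, 0,0,0,0,0,0]' -1
python3 -m jog '[0,0,0.02,0,0,0, 0,0,0.05,0,0,0, 0,0,0.1,0,0,0, 0,0,0.15,0,0,0, 0,0,0.2,0,0,0, 0,0,0.25,0,0,0, 0,0,0.28,0,0,0, 0,0,0.28,0,0,0]'
python3 - <<'E'
from h import *
b=R.from_quat(bot.get_obs()['tool_rot']).as_matrix(); print(b[:,1],b[:,2],bot.get_obs()['joint_pos'].round(2) if hasattr(bot.get_obs()['joint_pos'],'round') else bot.get_obs()['joint_pos'])
E
python3 look.py 9 | grep plate
```

```text
clock: 26.45
eef_pos: [0.5103, -0.1689, 0.0747]
tool_rot: [0.721, -0.637, 0.206, 0.176]
ft_force: [-0.1, -0.6, 0.4]
grip_width: 0.0851
grasp_force: 0.0
clock: 27.12
eef_pos: [0.5099, -0.1688, 0.0745]
tool_rot: [0.722, -0.637, 0.205, 0.176]
ft_force: [-1.1, 2.1, 6.6]
grip_width: 0.0349
grasp_force: 60.5
clock: 27.78
eef_pos: [0.5119, -0.1692, 0.3044]
tool_rot: [0.72, -0.638, 0.21, 0.173]
ft_force: [2.0, 0.0, -1.3]
grip_width: 0.0355
grasp_force: 60.1
[-0.99197228 -0.12519448 -0.01781395] [ 0.08060153 -0.51742149 -0.85192629] [-0.1   0.22 -0.11  1.08 -0.53 -1.83]
top plate 3276 0.0117 ((517.6243896484375, -232.01922607421875), (462.1077880859375, 311.24822998046875), 68.14034271240234)
scene plate 2807 0.0127 ((451.923583984375, -403.5165100097656), (93.98957824707031, 313.74774169921875), 67.65962219238281)
```

The plate was knocked to (0.452,-0.404) but still lies flat. The bottle is held; next I carry it and turn it upright.

```bash

python3 -m jog '[0,0.02,0,0.05,0.006,0, -0.01,0.05,0,0.1,0.012,0, -0.02,0.08,0,0.16,0.02,0, -0.03,0.11,0,0.22,0.028,0, -0.045,0.14,0,0.275,0.035,0, -0.055,0.17,0,0.275,0.035,-0.06, -0.065,0.2,0,0.275,0.035,-0.12, -0.0775,0.21,0,0.275,0.035,-0.18, -0.0775,0.21,0,0.275,0.035,-0.24, -0.0775,0.21,0,0.275,0.035,-0.3]'
python3 - <<'E'
from h import *
y=.39+np.pi/2; rem([.46,.10,.30],Rm=tool([0,0,-1],[np.cos(y),np.sin(y),0]))
E
```

```text
clock: 28.72
eef_pos: [0.4458, 0.0001, 0.2951]
tool_rot: [-0.529, 0.845, 0.061, -0.053]
ft_force: [0.2, -0.0, -1.3]
grip_width: 0.035
grasp_force: 60.1
shift [0.0177 0.1248 0.0061] turn [-0.0502 -0.0656 -0.3634] j [-0.02  0.24 -0.03  1.46  0.04 -1.14] t 28.72
```

```bash

python3 -m jog '[0.0177,0.03,0.006,-0.008,-0.011,-0.06, 0.0177,0.06,0.006,-0.016,-0.022,-0.12, 0.0177,0.09,0.006,-0.025,-0.033,-0.18, 0.0177,0.12,0.006,-0.033,-0.044,-0.24, 0.0177,0.125,0.006,-0.042,-0.055,-0.3, 0.0177,0.125,0.006,-0.05,-0.065,-0.363, 0.0177,0.125,0.006,-0.05,-0.065,-0.363, 0.0177,0.125,0.006,-0.05,-0.065,-0.363]'
python3 place.py 2 -.03 .13 .025
```

```text
clock: 29.38
eef_pos: [0.4604, 0.0993, 0.3004]
tool_rot: [-0.198, 0.98, -0.002, -0.001]
ft_force: [-0.4, -0.6, -1.4]
grip_width: 0.0349
grasp_force: 60.1
[0.5576 0.2132 0.2122]
shift [ 0.1215  0.1425 -0.1103] turn [ 0.1983 -0.4717 -0.0028] j [ 0.21  0.19 -0.07  1.31 -0.   -0.18] t 29.38
```

```bash

python3 -m jog '[0.015,0.015,0,0.022,-0.052,0, 0.03,0.03,0,0.044,-0.105,0, 0.045,0.045,0,0.066,-0.157,0, 0.06,0.06,0,0.088,-0.21,0, 0.075,0.075,0,0.11,-0.262,0, 0.09,0.09,0,0.132,-0.314,0, 0.105,0.105,0,0.154,-0.367,0, 0.12,0.115,0,0.176,-0.42,0, 0.131,0.119,0,0.198,-0.472,-0.003, 0.131,0.119,0,0.198,-0.472,-0.003]'
python3 -m jog '[0,0,-0.03,0,0,0, 0,0,-0.06,0,0,0, 0,0,-0.09,0,0,0, 0,0,-0.11,0,0,0, 0,0,-0.11,0,0,0, 0,0,-0.11,0,0,0]'
python3 place.py 2 -.05 .01 .025
python3 - <<'E'
from h import *
p,d=snap('scene'); a=p[:,:,::-1][130:290,320:520]; cv2.imwrite('pics/s10c.png',cv2.resize(a,None,fx=3.7,fy=3.7,interpolation=cv2.INTER_CUBIC))
E
```

```text
clock: 30.22
eef_pos: [0.5649, 0.1934, 0.2983]
tool_rot: [-0.168, 0.856, 0.094, 0.48]
ft_force: [-1.3, 0.7, -2.4]
grip_width: 0.0349
grasp_force: 60.2
clock: 30.72
eef_pos: [0.5656, 0.1935, 0.2116]
tool_rot: [-0.167, 0.857, 0.094, 0.479]
ft_force: [0.1, 0.3, -0.7]
grip_width: 0.0351
grasp_force: 60.2
[0.5652 0.1947 0.0922]
shift [-0.0005  0.0016 -0.1493] turn [-0.0003 -0.0007  0.0018] j [ 0.3   0.23 -0.82 -0.5   0.07 -0.04] t 30.72
```

View pics/s10c.png

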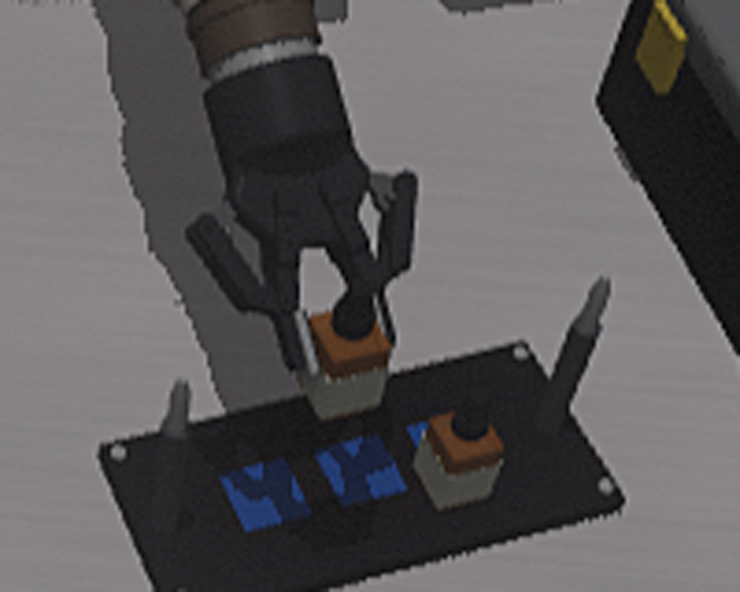

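```bash

python3 -m jog '[0,0.001,-0.03,0,0,0, 0,0.001,-0.06,0,0,0, 0,0.001,-0.09,0,0,0, 0,0.001,-0.12,0,0,0, 0,0.001,-0.14,0,0,0, 0,0.001,-0.15,0,0,0, 0,0.001,-0.153,0,0,0, 0,0.001,-0.153,0,0,0, 0,0.001,-0.153,0,0,0]'
python3 -m jog '[0,0,-0.002,0,0,0, 0,0,-0.004,0,0,0, 0,0,-0.005,0,0,0, 0,0,-0.005,0,0,0, 0,0,-0.005,0,0,0]'| grep -E 'eef|ft'
python3 place.py 2 -.05 0 .025
```

```text
clock: 31.52
eef_pos: [0.5676, 0.1955, 0.0937]
tool_rot: [-0.167, 0.854, 0.095, 0.483]
ft_force: [0.1, 0.3, -1.2]
grip_width: 0.0351
grasp_force: 60.3
eef_pos: [0.5664, 0.1952, 0.0883]
ft_force: [-0.2, -0.4, -0.8]
[0.5652 0.1947 0.0822]
shift [-0.0015 -0.0006 -0.0077] turn [-0.0019  0.002   0.0018] j [ 0.3   0.59 -0.9  -0.94  0.07 -0.04] t 31.93
```

```bash

python3 -m jog '[0,0,-0.002,0,0,0, 0,0,-0.004,0,0,0, 0,0,-0.006,0,0,0, 0,0,-0.007,0,0,0, 0,0,-0.007,0,0,0, 0,0,-0.007,0,0,0]'| grep -E 'eef|ft|rot'
python3 -m jog '[0,0,-0.001,0,0,0, 0,0,-0.002,0,0,0, 0,0,-0.002,0,0,0, 0,0,-0.002,0,0,0]' | grep -E 'eef|ft'
python3 -m jog '[0,0,-0.001,0,0,0, 0,0,-0.0015,0,0,0, 0,0,-0.0015,0,0,0, 0,0,-0.0015,0,0,0]'| grep -E 'eef|ft'
```

```text
eef_pos: [0.5663, 0.1952, 0.0822]
tool_rot: [-0.167, 0.855, 0.095, 0.481]
ft_force: [-0.2, 0.4, -1.5]
eef_pos: [0.5663, 0.1952, 0.0808]
ft_force: [-0.2, -0.3, -0.4]
eef_pos: [0.5666, 0.1953, 0.0799]
ft_force: [-0.5, 0.2, 0.6]
```

```bash

python3 -m jog '[0,0,-0.001,0,0,0, 0,0,-0.0015,0,0,0, 0,0,-0.0015,0,0,0, 0,0,-0.0015,0,0,0]'| grep -E 'eef|ft'
python3 -m jog '[0,0,-0.001,0,0,0, 0,0,-0.001,0,0,0, 0,0,-0.001,0,0,0, 0,0,-0.001,0,0,0]'| grep -E 'eef|ft'
```

```text
eef_pos: [0.567, 0.1954, 0.0798]
ft_force: [-2.1, -1.1, 4.7]
eef_pos: [0.5674, 0.1955, 0.0797]
ft_force: [-2.8, -1.5, 6.7]
```

Seated. Releasing and backing away along the tool axis.

```bash

python3 -m jog '[0,0,0.001,0,0,0, 0,0,0.001,0,0,0, 0,0,0.001,0,0,0, 0,0,0.001,0,0,0, 0,0,0.001,0,0,0, 0,0,0.001,0,0,0, 0,0,0.001,0,0,0]' 0.5
python3 -m jog '[-0.012,-0.005,0.008,0,0,0, -0.025,-0.01,0.016,0,0,0, -0.05,-0.02,0.033,0,0,0, -0.075,-0.03,0.05,0,0,0, -0.0986,-0.0405,0.065,0,0,0, -0.0986,-0.0405,0.1,0,0,0, -0.0986,-0.0405,0.15,0,0,0, -0.0986,-0.0405,0.2,0,0,0, -0.0986,-0.0405,0.25,0,0,0]'
python3 - <<'E'
from h import *
p,d=snap('scene'); a=p[:,:,::-1][150:290,340:520]; b=p[:,:,::-1][130:270,110:290]; cv2.imwrite('pics/s11c.png',np.vstack([cv2.resize(i,None,fx=2.1*2,fy=2.1*1.0*2*.5*2/2,interpolation=cv2.INTER_CUBIC) if 0 else cv2.resize(i,None,fx=2.1,fy=2.1,interpolation=cv2.INTER_CUBIC) for i in(a,b)]))
E
python3 look.py 11 | grep plate
```

```text
clock: 34.35
eef_pos: [0.5663, 0.1952, 0.0782]
tool_rot: [-0.167, 0.855, 0.095, 0.481]
ft_force: [-0.3, 1.1, -0.8]
grip_width: 0.0639
grasp_force: 0.0
clock: 35.1
eef_pos: [0.486, 0.1623, 0.2785]
tool_rot: [-0.167, 0.856, 0.095, 0.48]
ft_force: [1.5, 1.3, -0.8]
grip_width: 0.0643
grasp_force: 0.0
top plate 3244 0.0117 ((517.4500732421875, -231.95849609375), (461.8950500488281, 310.6311950683594), 68.09554290771484)
scene plate 2792 0.0128 ((451.5583801269531, -404.0949401855469), (97.37090301513672, 314.2075500488281), 68.22676086425781)
```

View pics/s11c.png

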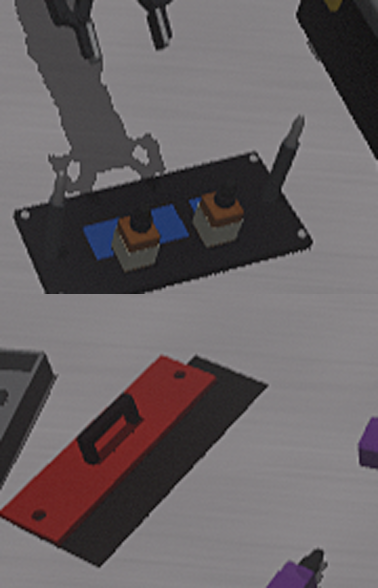

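Both bottles stand on the deck, and the plate lies flat but displaced. I'll measure it precisely.

```bash
cat > plate.py <<'E'
from h import *
for c in('top','scene'):
  for k in range(2):
    p,d=snap(c); C=cloud(c,d); r,g,b=[p[...,i].astype(float) for i in range(3)]
    m=((r>1.6*g)&(r>1.6*b)&(r>50)&(abs(C[...,0]-.452)<.2)&(abs(C[...,1]+.404)<.2)&(C[...,2]<.022)&(C[...,2]>.004)).astype(np.uint8)
    m=cv2.morphologyEx(m,cv2.MORPH_OPEN,np.ones((3,3),np.uint8))
    k,l,s,_=cv2.connectedComponentsWithStats(m); q=C[l==1+s[1:,4].argmax()]
    A=np.c_[q[:,:2],np.ones(len(q))]; pl=np.linalg.lstsq(A,q[:,2],rcond=None)[0]
    print(c,len(q),np.median(q[:,2]).round(4),'tilt',pl[:2].round(3),cv2.minAreaRect(q[:,:2].astype(np.float32)*1000))
  for l in('plate','plate_handle','plate_hole1'):
    for r in bot.tip_of(l,c): print(c,l,round(r['confidence'],2),w(c,r['at']).round(4))
E
python3 plate.py
```

```text
top 3121 0.0117 tilt [0.001 0.005] ((448.6284484863281, -404.60028076171875), (92.37042236328125, 310.70599365234375), 67.77672576904297)
top 3132 0.0117 tilt [-0.     0.002] ((448.275146484375, -404.1470947265625), (92.0505599975586, 310.89886474609375), 67.72946166992188)
top plate_handle 0.66 [ 0.45   -0.4027  0.0006]
top plate_handle 0.57 [ 0.449  -0.4029  0.0489]
top plate_hole1 0.85 [ 0.573  -0.4587  0.0037]
top plate_hole1 0.61 [ 0.3278 -0.35    0.004 ]
scene 2694 0.0128 tilt [-0.001 -0.003] ((451.81268310546875, -402.5973205566406), (95.96167755126953, 313.218994140625), 67.80548095703125)
scene 2689 0.0127 tilt [-0.001 -0.003] ((451.65509033203125, -405.078857421875), (95.70064544677734, 312.3893127441406), 67.67964172363281)
scene plate 0.79 [ 0.4519 -0.4071 -0.0017]
scene plate_handle 0.74 [0.5832 0.305  0.0444]
scene plate_handle 0.51 [ 0.5781 -0.4567 -0.0011]
scene plate_hole1 0.7 [ 0.5765 -0.4534 -0.0044]
scene plate_hole1 0.69 [ 0.3275 -0.356   0.0012]
```

```bash
cat > above.py <<'E'
from h import *
import sys
x,y,z,yaw=map(float,sys.argv[1:]); rem([x,y,z],Rm=tool([0,0,-1],[np.cos(yaw),np.sin(yaw),0]))
E
python3 above.py .450 -.404 .25 1.1825
```

```text
shift [-0.0466 -0.7084 -0.0327] turn [-0.0006  0.5233 -0.3517] j [ 0.28 -0.08 -0.91 -0.28  0.09 -0.05] t 35.75
```

```bash

python3 -m jog '[0,-0.04,0.02,0,0.05,-0.033, 0,-0.08,0.02,0,0.1,-0.066, 0,-0.12,0.02,0,0.15,-0.1, 0,-0.16,0.02,0,0.2,-0.133, 0,-0.2,0.02,0,0.25,-0.166, -0.01,-0.24,0.02,0,0.3,-0.2, -0.01,-0.28,0.02,0,0.35,-0.233, -0.02,-0.32,0.02,0,0.4,-0.266, -0.02,-0.36,0.02,0,0.45,-0.3, -0.02,-0.4,0.02,0,0.5,-0.333]' 1
python3 above.py .450 -.404 .25 1.1825
```

```text
clock: 36.58
eef_pos: [0.4714, -0.1588, 0.2941]
tool_rot: [0.176, 0.984, 0.006, 0.024]
ft_force: [1.8, 0.3, 0.1]
grip_width: 0.0853
grasp_force: 0.0
shift [-0.0267 -0.3065 -0.0552] turn [-0.0012  0.0247 -0.0174] j [-0.33  0.21 -0.06  1.25  0.02  0.02] t 36.58
```

```bash

python3 -m jog '[-0.003,-0.04,0,0,0.0247,-0.0174, -0.006,-0.08,0,0,0.0247,-0.0174, -0.01,-0.12,0,0,0.0247,-0.0174, -0.014,-0.16,0,0,0.0247,-0.0174, -0.018,-0.2,0,0,0.0247,-0.0174, -0.022,-0.24,0,0,0.0247,-0.0174, -0.025,-0.28,-0.02,0,0.0247,-0.0174, -0.0267,-0.3065,-0.05,0,0.0247,-0.0174, -0.0267,-0.3065,-0.055,0,0.0247,-0.0174, -0.0267,-0.3065,-0.055,0,0.0247,-0.0174]' 1
python3 -m jog '[0,0,0,0,0,0, 0,0,0,0,0,0, 0,0,0,0,0,0]' | grep eef
python3 above.py .450 -.404 .103 1.1825
```

```text
clock: 37.42
eef_pos: [0.4488, -0.4027, 0.246]
tool_rot: [0.192, 0.981, 0.003, -0.001]
ft_force: [0.2, 0.6, 0.1]
grip_width: 0.0856
grasp_force: 0.0
eef_pos: [0.451, -0.4017, 0.2512]
shift [-0.0013 -0.0029 -0.1852] turn [-0.0006  0.0029 -0.0025] j [-0.73  0.47  0.2   1.3   0.   -0.35] t 37.67
```

```bash

python3 -m jog '[-0.0013,-0.003,-0.03,0,0.003,-0.0025, -0.0013,-0.003,-0.07,0,0.003,-0.0025, -0.0013,-0.003,-0.11,0,0.003,-0.0025, -0.0013,-0.003,-0.145,0,0.003,-0.0025, -0.0013,-0.003,-0.17,0,0.003,-0.0025, -0.0013,-0.003,-0.185,0,0.003,-0.0025, -0.0013,-0.003,-0.185,0,0.003,-0.0025, -0.0013,-0.003,-0.185,0,0.003,-0.0025, -0.0013,-0.003,-0.185,0,0.003,-0.0025, -0.0013,-0.003,-0.185,0,0.003,-0.0025]' 1
python3 -m jog '[0,0,0,0,0,0, 0,0,0,0,0,0, 0,0,0,0,0,0, 0,0,0,0,0,0, 0,0,0,0,0,0, 0,0,0,0,0,0, 0,0,0,0,0,0, 0,0,0,0,0,0, 0,0,0,0,0,0, 0,0,0,0,0,0]' -1
python3 plate.py | grep -v hole
```

```text
clock: 38.5
eef_pos: [0.4503, -0.4054, 0.104]
tool_rot: [0.194, 0.981, 0.0, 0.0]
ft_force: [0.3, 0.6, 0.4]
grip_width: 0.0852
grasp_force: 0.0
clock: 39.33
eef_pos: [0.4491, -0.405, 0.102]
tool_rot: [0.194, 0.981, 0.001, -0.001]
ft_force: [-0.3, -0.4, 1.5]
grip_width: 0.0151
grasp_force: 59.2
top 1482 0.0117 tilt [ 0.001 -0.002] ((372.20123291015625, -373.478759765625), (91.89894104003906, 146.1967010498047), 67.37287139892578)
top 1433 0.0119 tilt [-0.002 -0.002] ((371.57525634765625, -372.5780029296875), (91.66831970214844, 142.8885498046875), 67.56217956542969)
top plate 0.63 [ 0.449  -0.4038  0.0032]
top plate 0.39 [ 0.4543 -0.3587 -0.0014]
top plate_handle 0.87 [ 0.4465 -0.4045  0.0484]
scene 2633 0.0127 tilt [-0.002 -0.006] ((452.5392150878906, -402.10247802734375), (95.03948974609375, 312.2726745605469), 67.15901184082031)
scene 2624 0.0127 tilt [-0.003 -0.008] ((452.50775146484375, -402.6282958984375), (94.44264221191406, 312.34765625), 67.6470718383789)
scene plate 0.71 [ 0.4495 -0.4056 -0.0005]
scene plate_handle 0.68 [ 0.452  -0.4107  0.0479]
scene plate_handle 0.24 [ 0.4545 -0.3604 -0.003 ]
scene plate_handle 0.17 [ 8.03e-01 -6.84e-02  8.00e-04]
```

Gripped. Measured against the camera, the grip sits about 1.3 mm farther along +y of the bar than on the first pick, so I'll correct for that. Lifting and carrying it back.

```bash

python3 -m jog '[0,0,0.02,0,0,0, 0,0,0.04,0,0,0, 0,0,0.07,0,0,0, 0,0,0.1,0,0,0, 0,0,0.14,0,0,0, 0,0,0.18,0,0,0, 0,0,0.22,0,0,0, 0,0,0.26,0,0,0, 0,0,0.29,0,0,0, 0,0,0.295,0,0,0]'
python3 above.py .5718 .2533 .335 .39
```

```text
clock: 40.67
eef_pos: [0.4503, -0.4053, 0.3419]
tool_rot: [0.194, 0.981, -0.0, 0.002]
ft_force: [0.4, -1.3, -2.0]
grip_width: 0.0153
grasp_force: 59.1
shift [ 0.1519  0.8232 -0.0087] turn [ 0.0014  0.0015 -0.3956] j [-0.73  0.45  0.4   1.52  0.   -0.34] t 40.67
```

```bash

python3 -m jog '[0.004,0.02,0,0,0,-0.01, 0.011,0.06,0,0,0,-0.03, 0.018,0.1,0,0,0,-0.05, 0.026,0.14,0,0,0,-0.07, 0.033,0.18,0,0,0,-0.09, 0.04,0.22,0,0,0,-0.11, 0.048,0.26,0,0,0,-0.13, 0.055,0.3,0,0,0,-0.15, 0.063,0.34,0,0,0,-0.17, 0.07,0.38,0,0,0,-0.19]'
python3 -m jog '[0.008,0.04,0,0,0,-0.02, 0.015,0.08,0,0,0,-0.04, 0.023,0.12,0,0,0,-0.06, 0.031,0.16,0,0,0,-0.08, 0.038,0.2,0,0,0,-0.1, 0.047,0.24,0,0,0,-0.12, 0.055,0.28,0,0,0,-0.14, 0.063,0.32,0,0,0,-0.16, 0.07,0.36,0,0,0,-0.18, 0.076,0.4,0,0,0,-0.2]'
python3 -m jog '[0.003,0.02,0,0,0,0, 0.005,0.035,0,0,0,0, 0.006,0.043,0,0,0,0, 0.006,0.043,0,0,0,0, 0.006,0.043,0,0,0,0, 0.006,0.043,0,0,0,0, 0.006,0.043,0,0,0,0]' | grep eef
python3 above.py .5718 .2533 .28 .39
```

```text
clock: 41.5
eef_pos: [0.5044, -0.0988, 0.3349]
tool_rot: [0.376, 0.926, 0.001, -0.003]
ft_force: [-0.1, -0.4, -2.5]
grip_width: 0.0149
grasp_force: 59.0
clock: 42.33
eef_pos: [0.5653, 0.2209, 0.3344]
tool_rot: [0.553, 0.833, -0.001, -0.002]
ft_force: [0.3, -0.3, -3.4]
grip_width: 0.0151
grasp_force: 59.0
eef_pos: [0.5708, 0.2522, 0.3381]
shift [ 0.0013  0.0013 -0.0726] turn [-0.0015  0.0003 -0.0045] j [0.42 0.49 0.45 1.53 0.   1.59] t 42.92
```

```bash

python3 -m jog '[0.001,0.001,-0.02,-0.0015,0,-0.0045, 0.001,0.001,-0.04,-0.0015,0,-0.0045, 0.001,0.001,-0.055,-0.0015,0,-0.0045, 0.001,0.001,-0.068,-0.0015,0,-0.0045, 0.001,0.001,-0.073,-0.0015,0,-0.0045, 0.001,0.001,-0.073,-0.0015,0,-0.0045, 0.001,0.001,-0.073,-0.0015,0,-0.0045, 0.001,0.001,-0.073,-0.0015,0,-0.0045]' | grep -E 'eef|rot'
python3 above.py .5718 .2533 .25 .39
python3 - <<'E'
from h import *
for k in range(3):
    p,d=snap('scene'); C=cloud('scene',d); red=((p[...,0]>1.6*p[...,1])&(p[...,0]>1.6*p[...,2])&(abs(C[...,2]-.19)<.025)&(abs(C[...,0]-.57)<.2)&(abs(C[...,1]-.25)<.2)).astype(np.uint8)
    n,l,s,c=cv2.connectedComponentsWithStats(red); q=C[l==1+s[1:,4].argmax()]
    A=np.c_[q[:,:2],np.ones(len(q))]; pl=np.linalg.lstsq(A,q[:,2],rcond=None)[0]
    print(len(q),np.median(q[:,2]),pl[:2].round(3),cv2.minAreaRect(q[:,:2].astype(np.float32)*1000),bot.get_obs()['eef_pos'])
a=p[:,:,::-1][110:290,330:530]; cv2.imwrite('pics/s12c.png',cv2.resize(a,None,fx=3.3,fy=3.3,interpolation=cv2.INTER_CUBIC))
E
```

```text
eef_pos: [0.572, 0.2544, 0.2806]
tool_rot: [0.556, 0.831, 0.001, 0.001]
shift [-0.0002 -0.0014 -0.0383] turn [-0.0005  0.0011 -0.0007] j [0.42 0.5  0.33 1.39 0.   1.6 ] t 43.58
4260 0.19172348904022862 [-0.014 -0.008] ((574.9737548828125, 254.42694091796875), (93.17012786865234, 311.37652587890625), 22.477724075317383) [0.57200051 0.25449743 0.28067715]
4264 0.19182772454776392 [-0.014 -0.008] ((573.2377319335938, 254.54098510742188), (95.9638671875, 312.690185546875), 22.71673583984375) [0.57194596 0.2545622  0.28060616]
4271 0.19170299930705992 [-0.015 -0.008] ((574.66650390625, 254.2150115966797), (94.2614974975586, 311.39190673828125), 22.772260665893555) [0.57184782 0.2545781  0.28041818]
```

View pics/s12c.png

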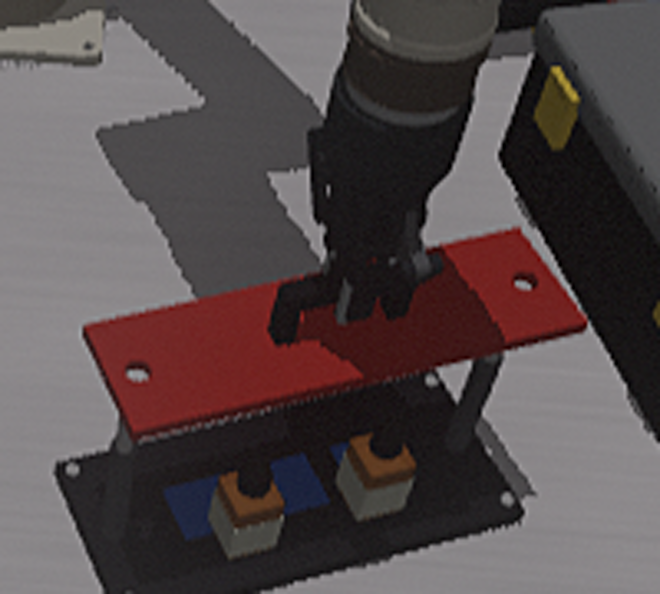

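The bottles stand clear below and the plate is level over the pins, with both holes visible at crop (137,373) and (525,282). Now lowering slowly.

```bash

python3 -m jog '[0,-0.002,-0.004,0,0,0, 0,-0.002,-0.008,0,0,0, 0,-0.002,-0.012,0,0,0, 0,-0.002,-0.016,0,0,0, 0,-0.002,-0.02,0,0,0, 0,-0.002,-0.024,0,0,0, 0,-0.002,-0.028,0,0,0, 0,-0.002,-0.028,0,0,0, 0,-0.002,-0.028,0,0,0, 0,-0.002,-0.028,0,0,0]'
python3 above.py .572 .253 .237 .39
```

```text
clock: 44.57
eef_pos: [0.5716, 0.2529, 0.2571]
tool_rot: [0.556, 0.831, 0.0, 0.0]
ft_force: [0.5, 0.5, -3.3]
grip_width: 0.0148
grasp_force: 59.1
shift [ 0.0005  0.0002 -0.0252] turn [-0.0001  0.0003 -0.0009] j [0.42 0.51 0.28 1.34 0.   1.6 ] t 44.57
```

```bash

python3 -m jog '[0,0,-0.003,0,0,0, 0,0,-0.006,0,0,0, 0,0,-0.009,0,0,0, 0,0,-0.012,0,0,0, 0,0,-0.012,0,0,0]'
python3 -m jog '[0,0,-0.003,0,0,0, 0,0,-0.006,0,0,0, 0,0,-0.009,0,0,0, 0,0,-0.012,0,0,0, 0,0,-0.014,0,0,0, 0,0,-0.014,0,0,0, 0,0,-0.014,0,0,0]'
```

```text
clock: 44.98
eef_pos: [0.5712, 0.2527, 0.2466]
tool_rot: [0.556, 0.831, -0.0, -0.0]
ft_force: [-0.4, -0.5, -3.7]
grip_width: 0.0149
grasp_force: 59.1
clock: 45.57
eef_pos: [0.5714, 0.2528, 0.2361]
tool_rot: [0.556, 0.831, 0.0, 0.0]
ft_force: [0.1, 0.1, -3.7]
grip_width: 0.0146
grasp_force: 59.2
```

The plate is on the pins and no side force shows. Continuing down slowly.

```bash

python3 -m jog '[0,0,-0.002,0,0,0, 0,0,-0.004,0,0,0, 0,0,-0.006,0,0,0, 0,0,-0.008,0,0,0, 0,0,-0.01,0,0,0, 0,0,-0.012,0,0,0, 0,0,-0.014,0,0,0, 0,0,-0.014,0,0,0, 0,0,-0.014,0,0,0]'
python3 -m jog '[0,0,-0.002,0,0,0, 0,0,-0.004,0,0,0, 0,0,-0.006,0,0,0, 0,0,-0.008,0,0,0, 0,0,-0.01,0,0,0, 0,0,-0.011,0,0,0, 0,0,-0.011,0,0,0, 0,0,-0.011,0,0,0]'
```

```text
clock: 46.32
eef_pos: [0.5714, 0.2528, 0.2249]
tool_rot: [0.556, 0.831, 0.0, 0.0]
ft_force: [0.2, 0.5, -3.4]
grip_width: 0.0147
grasp_force: 59.2
clock: 46.98
eef_pos: [0.5715, 0.2528, 0.2161]
tool_rot: [0.556, 0.831, 0.0, 0.0]
ft_force: [0.3, -0.5, -3.1]
grip_width: 0.0149
grasp_force: 59.2
```

```bash

python3 -m jog '[0,0,-0.001,0,0,0, 0,0,-0.002,0,0,0, 0,0,-0.003,0,0,0, 0,0,-0.0035,0,0,0, 0,0,-0.0035,0,0,0, 0,0,-0.0035,0,0,0]' | grep -E 'eef|ft'
python3 -m jog '[0,0,-0.001,0,0,0, 0,0,-0.0015,0,0,0, 0,0,-0.0015,0,0,0, 0,0,-0.0015,0,0,0]' | grep -E 'eef|ft|rot'
```

```text
eef_pos: [0.5715, 0.2528, 0.2134]
ft_force: [0.5, 0.3, -4.1]
eef_pos: [0.5716, 0.2528, 0.213]
tool_rot: [0.556, 0.831, 0.001, 0.0]
ft_force: [-1.7, -0.4, 2.1]
```

```bash

python3 -m jog '[0,0,-0.001,0,0,0, 0,0,-0.001,0,0,0, 0,0,-0.001,0,0,0, 0,0,-0.001,0,0,0]' | grep -E 'eef|ft|rot'
python3 -m jog '[0,0,0,0,0,0, 0,0,0,0,0,0, 0,0,0,0,0,0, 0,0,0,0,0,0, 0,0,0,0,0,0, 0,0,0,0,0,0, 0,0,0,0,0,0, 0,0,0,0,0,0]' 1 | grep -E 'eef|ft|grip'
python3 -m jog '[0,0,0.02,0,0,0, 0,0,0.05,0,0,0, 0,0,0.08,0,0,0, 0,0,0.11,0,0,0, -0.03,-0.02,0.14,0,0,0, -0.08,-0.08,0.15,0,0,0, -0.13,-0.14,0.15,0,0,0, -0.18,-0.2,0.15,0,0,0, -0.2,-0.25,0.15,0,0,0, -0.2,-0.25,0.15,0,0,0]' | grep eef
python3 - <<'E'
from h import *
p,d=snap('scene'); C=cloud('scene',d); red=((p[...,0]>1.6*p[...,1])&(p[...,0]>1.6*p[...,2])&(abs(C[...,2]-.124)<.02)&(abs(C[...,0]-.57)<.2)&(abs(C[...,1]-.25)<.2)).astype(np.uint8)
n,l,s,c=cv2.connectedComponentsWithStats(red); q=C[l==1+s[1:,4].argmax()]
A=np.c_[q[:,:2],np.ones(len(q))]; pl=np.linalg.lstsq(A,q[:,2],rcond=None)[0]
print(len(q),np.median(q[:,2]),pl[:2].round(3),cv2.minAreaRect(q[:,:2].astype(np.float32)*1000))
a=p[:,:,::-1][150:300,330:530]; cv2.imwrite('pics/s13c.png',cv2.resize(a,None,fx=3.3,fy=3.3,interpolation=cv2.INTER_CUBIC))
E
```

```text
eef_pos: [0.5716, 0.2528, 0.213]
tool_rot: [0.556, 0.831, 0.001, 0.001]
ft_force: [-2.5, -1.9, 5.2]
eef_pos: [0.5715, 0.2528, 0.2113]
ft_force: [0.7, 0.7, -0.3]
grip_width: 0.0855
eef_pos: [0.4213, 0.0697, 0.3314]
4023 0.12414310717605159 [-0.017 -0.006] ((574.1771240234375, 253.76760864257812), (93.39773559570312, 312.5272216796875), 22.531755447387695)
```

View pics/s13c.png

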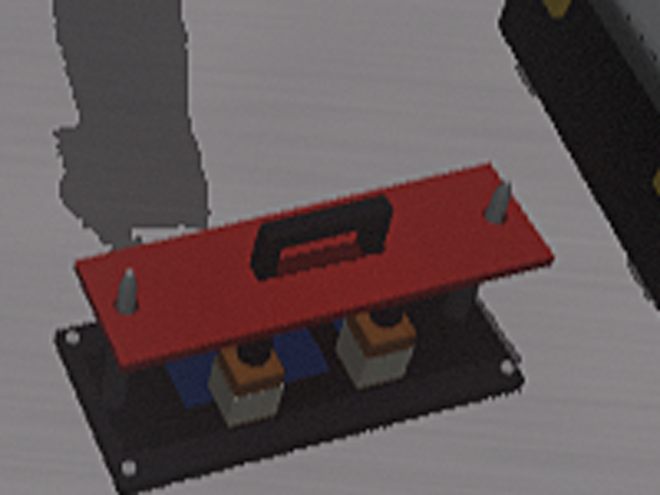

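The plate is home, with both pins through at crop (127,290) and (498,200). Its top is at 0.124 m, the same as at the start, and both bottles stand upright beneath it. Handing in.

```bash
python3 -m jog '[0,0,0,0,0,0, 0,0,0,0,0,0, 0,0,0,0,0,0, 0,0,0,0,0,0]' | grep eef; python3 -c "
from workcell import bot; print(bot.job_done())"
```

```text
eef_pos: [0.4238, 0.0716, 0.3313]
the job is handed in; nothing more can be done
None
```

I handed the job in: the two amber bottles present stand upright on the rack deck, the red plate is back home on both pins, and I did not touch the nozzle, the wedge or the purple look-alikes; no verdict came back.

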